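# Lock an engraver's plate clamp with a slotted cam screw

## Task

Take the flat screwdriver from its wooden stand, set its blade lightly on the brass slotted screw of the grey plate clamp and turn it gently until the blade drops into the slot, then turn the screw clockwise (seen from above) until it comes up to its stop and the jaw is closed on the copper plate. Never press or twist hard on the clamp. Finally put the screwdriver back upright, fully down in its stand, let it go, and leave the other things on the bench alone.

Things in the scene. Friction and masses are not known exactly. Their poses are not given: they have to be found in the camera images.
- driver_handle (a point): Centre of the handle of the loose flat screwdriver (0.16 kg), which starts upright in the stand, blade down. Green block with brass bands, a brass line on top along its x, 32 (its x) x 24 (its y) x 64 mm (its z, up), underside 32 mm below this point; grip it from above across the 24 mm flats (fingers closing along its y).
- driver_tip (a point): Centre of the blade's lower edge, 104 mm below driver_handle; same axes. The blade is 16 mm wide along x, 2 mm thick along y, 14 mm high, under a round shank 10 mm in diameter and a brass ferrule 16 mm in diameter, 12 mm high, just below the handle.
- stand: Fixed wooden block 80 x 80 x 80 mm with one round vertical hole in the middle of its top. Origin at the centre of its underside, z up.
- stand_hole (a point): Centre of the round hole's mouth, on the stand's top face (80 mm up). The hole is 21 mm wide, 76 mm deep, with a 2 mm chamfer. The screwdriver hangs in it by its handle, whose underside rests on the stand's top with the tip 72 mm below this point. Any yaw is good.
- clamp: Grey plate clamp fixed to the bench, base 170 (its x) x 90 (its y) x 16 mm; origin at the centre of the underside, x towards the copper plate. A boss 48 x 50 mm, 40 mm high, carries the upright brass screw, its axis 55 mm from the origin towards -x. The screw moves a steel jaw (78 mm long, top 29 mm up) 6 mm against the plate.
- screw_top (a point): Centre of the flat top of the brass screw head (26 mm in diameter, 44 mm above the bench). z up; its x and y axes say nothing of the slot's direction. Spring-seated: the head stands firm to 1.8 N, then sinks 1 mm per 1.2 N, bottoming after 6 mm (9 N), and springs up when the blade finds the slot; this point sinks with it. Search with about 2 to 4 mm of sinking.
- screw (a joint): Clockwise turn of the screw seen from above, rad: starts at 0 to 0.2, stop (jaw shut) at 0.8, friction 0.05 N m. Its slot, straight across the head, is 5 mm wide and deep, starts anywhere within 0.6 rad either way of the clamp's x axis, is not measured nor told by this value. The blade has some 0.2 rad of play each way; the head is springy in twist, 0.08 N m per 0.1 rad; 0.1 N m is ample.
- mug: Bystander: black mug, 80 mm wide, 95 mm high, loose.
- bowl: Bystander: steel bowl, 130 mm wide, 40 mm high, loose.
- hammer: Bystander: hammer lying on the bench, 240 mm long, loose.
- brush_jar: Bystander: white jar 72 mm wide, 100 mm high, with brushes up to about 200 mm, loose.
- ink: Bystander: amber ink jar, 52 mm wide, 85 mm high, loose.
- burnisher: Bystander: burnisher with wooden handle lying on the bench, 170 mm long, loose.
- screw_tray: Bystander: grey open tray 100 x 70 x 22 mm, loose.
Mind the look-alikes: they are no part of the job. What is shaped like the part that bears driver_handle but red or turquoise is not meant.

How it is judged (in metres and radians):
On the way, in this order (a step that is already met when the one before it is completed fails the run):
1. the screwdriver's blade has dropped into the screw's slot (tip more than 2 mm below the head's top, within 6 mm of its axis) (z of driver_tip in the frame of screw_top below -0.002 m and horizontal distance between driver_tip and screw_top below 0.006 m), for 0.2 s.
2. with the blade in the slot the screw has been turned clockwise to its stop (past 0.68 rad) (all of step 1 and value of joint screw above 0.68 rad), for 0.1 s.
At the end, for the whole second after the job is handed in: The screw is still turned clockwise to its stop (past 0.65 of 0.8 rad), and the released screwdriver stands at rest in the stand's hole, upright within 0.1 rad, its tip within 8 mm of the hole's axis and its handle down on the stand to within 4 mm (value of joint screw above 0.65 rad and horizontal distance between driver_tip and stand_hole below 0.008 m and z of driver_tip in the frame of stand below 0.012 m and angle between driver_handle's own z axis and vertical below 0.1 rad and contact force between the fingers and driver below 0.1 N and linear speed of driver below 0.02 m/s); the robot touches nothing.
It fails at once if the screwdriver bears on the clamp with more than 35 N (contact force between driver and clamp above 35 N).
It fails at once if the arm or gripper pushes on the clamp with more than 3 N (contact force between any of the arm, the fingers and clamp above 3 N).
It fails at once if another thing on the bench is moved by more than 20 mm (distance of any of mug, bowl, hammer, brush_jar, ink, burnisher, screw_tray from where it was at the start of the episode above 0.02 m).
It also fails if it takes over 72 s, if anything falls off the work surface, if the arm or the gripper's body presses on something with over 40 N, if the wrist force passes 120 N, or if a joint passes its speed limit or range.

## Robot

A 6-joint arm with a two-finger parallel gripper is mounted at the origin on the work surface. World frame = base frame: x ahead of the robot, y to its left, z up, the work surface at z = 0. Lengths are in mm, angles in rad, forces in N, time in s.
With the tool pointing down it reaches from about 150 to 775 mm from the base axis. Payload 6.1 kg.
Tool frame: the origin (TCP) lies on the centre line of the jaws, within the pads' length; the fingertips stand 25 mm ahead of it and the grasp point (between the pads) lies 6 mm ahead of it; z points along the fingers, y is the direction in which the jaws open and shut (so a half turn about z gives the same grasp; the last joint's range is limited). The gripper opens to 85 mm and grips with 20 to 120 N. Pads are 22 mm wide; open, the fingers measure 114 mm over their backs; the gripper's body (76 mm by 85 mm) begins 54 mm behind the grasp point. The pads swing forward as they close: fully open they stand 13 mm farther back than shut.
Start: joints at [-1.26, 0.126, -0.04, 1.405, 0, 1.571], TCP at [160.549, -499.832, 256.295] pointing down, gripper open.
Joint ranges: [-2.72, 2.72], [-0.95, 1.95], [-1.27, 1.35], [-1.78, 2.02], [-1.46, 1.47], [-3.14, 3.14]. Speed limits (rad/s): [2.39, 2.39, 3.01, 3.14, 3.14, 3.14].

## Interface

Orientations are given as a rotation vector (axis times angle).
In Python, from rig import r gives the robot as it stands.
- The arm moves only by the tool carry_out, never from a script. Its arguments are lists of equal length, an entry for each row: "hand": the gripper command: -1 is shut, 1 is fully open, values between are in proportion; "xyz": the shift along the tool's x, y, z each as a share of 10 cm, from -1 to 1, a list of three; "turn": the turn, a rotation vector about the tool's x, y, z each as a share of 360 degrees, from -1 to 1, a list of three. A call has 1 to 10 rows; each row is the pose to reach, as a shift and turn from the pose commanded when the call began, along the tool's axes at that moment, turning the shorter way round; what a row does not reach only later rows make up. A row lasts 1/12 s, in which the tool goes at most 41.7 mm and 7.16 degrees, less where a joint would pass 70% of its speed; a pose out of reach is approached as far as the arm can. A call with a number of a shift or a turn outside -1 to 1 is refused whole. A call with a gripper value outside its range is refused whole. The fingers move at their own pace and stop on an object; "newtons" is the grip in N (left out, the last holds). Time passes only in rows, so rows that repeat a pose let the fingers close. It gives the time, the measured TCP pose, the force and the opening at its end, in the units of the state.
- r.state(): the state, without advancing time (a new reading comes with each control period).
- r.read_camera(name): name is "scene" or "top"; returns the picture (400x640x3 uint8, red, green, blue); there is no depth.
- r.get_calibration(name): a dict with "camera_matrix" (3x3 intrinsics, pixels), "distortion" ([k1, k2, p1, p2, k3] as OpenCV has them; the pictures are not rectified), "R" (3x3) and "t" (3): a world point X has camera coordinates R X + t. Camera axes: x right, y down, z forward; pixel columns grow to the right and rows downward; lengths in mm; the calibration is good to about 2 mm. A picture is of the moment at which its call begins. get_calibration takes no time and is no camera call.
- r.job_done(): hands the job in, once; it reports no verdict.
The state is a dict: "time_s": time; "joint_positions": joint angles; "dq": joint speeds; "joint_torque": joint torques, N m; "position": TCP position; "eef_rot": TCP orientation; "ft_force": force on the tool from outside, world axes, zero at the start; "wrist_torque": the same for the moment, N m; "width": finger opening in mm.
Only numpy, scipy, OpenCV 4.12 (cv2) and the standard library are available. Lean on these libraries where they do the work, as an engineer would, in place of code of your own. Each camera call takes 0.05 s, during which the arm holds its last target.

## Working session

There is one attempt and no reset: what is moved stays moved. The work goes in short steps, Python scripts to look and compute and a tool call to move; the robot and the scene stay as the last step left them, time stands still between calls to the robot, and variables do not carry over. Pictures are saved under pics/ and viewed, and the job is handed in when it is done.

Besides the shell and the picture viewer there is one more tool, called after "Call:" by a JSON object that holds its "method" and its "body", one argument or row to a line. carry_out: Moves the arm, as the interface text tells. Its arguments: {"type":"object","properties":{"hand":{"type":"array"},"xyz":{"type":"array"},"turn":{"type":"array"},"newtons":{"type":"number"}},"required":["hand","xyz","turn"]}

```bash
ls; mkdir -p pics
python3 - <<'E'
from rig import r
import cv2,json
print(r.state())
for n in ("scene","top"):
    im=r.read_camera(n); cv2.imwrite(f"pics/{n}0.png",im[:,:,::-1])
    c=r.get_calibration(n); print(n,{k:(v.tolist() if hasattr(v,'tolist') else v) for k,v in c.items()})
E
```

```text
pics
{'time_s': 0.0, 'joint_positions': array([-1.26001438e+00,  1.26390241e-01, -4.06162336e-02,  1.40539630e+00,
       -2.31861676e-05,  1.57083695e+00]), 'dq': array([-1.01696489e-03,  3.75647300e-06, -1.69374643e-03, -1.65023506e-03,
        2.85739513e-04, -8.16808726e-04]), 'joint_torque': array([ 2.60465458e-03, -4.35919690e+01,  3.52921593e+01,  1.74232299e-02,
        1.61037165e-04,  1.41224461e-06]), 'position': array([ 160.42784826, -499.50024941,  255.51929921]), 'eef_rot': array([-3.10218533e+00, -4.85904844e-01,  4.26355016e-04]), 'ft_force': array([-0.11910915, -0.33066136, -0.07552129]), 'wrist_torque': array([-0.0613793 , -0.08504434, -0.00956082]), 'width': 85.32899461688567}
scene {'camera_matrix': [[473.2390356865553, 0.0, 316.4870731679417], [0.0, 473.2390356865553, 204.2625964525813], [0.0, 0.0, 1.0]], 'distortion': [0.035749250856137824, 0.0, 0.0, 0.0, 0.0], 'R': [[0.8667925176297152, 0.4986064843392743, -0.00789336151263637], [0.3014318555383971, -0.5364965925587715, -0.7882323532052632], [-0.3972525240295132, 0.6808545953047955, -0.6153271099216452]], 't': [-466.3143937849897, -125.56448887265807, 1631.273357269935]}
top {'camera_matrix': [[473.4745319966283, 0.0, 317.38401228083444], [0.0, 473.4745319966283, 202.9718130021548], [0.0, 0.0, 1.0]], 'distortion': [-0.05179975890081012, 0.0, 0.0, 0.0, 0.0], 'R': [[0.01595158183149409, -0.9998110790876935, 0.011106447252616518], [-0.9970663382820338, -0.016737486221590447, -0.07468984951008632], [0.07486163304343833, -0.00988244344704676, -0.9971449609808926]], 't': [-32.13609126765333, 565.8048419953445, 1336.6134392417293]}
```

View pics/scene0.png

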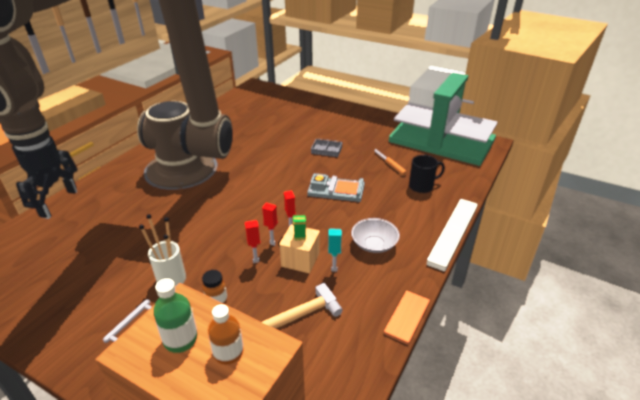

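View pics/top0.png

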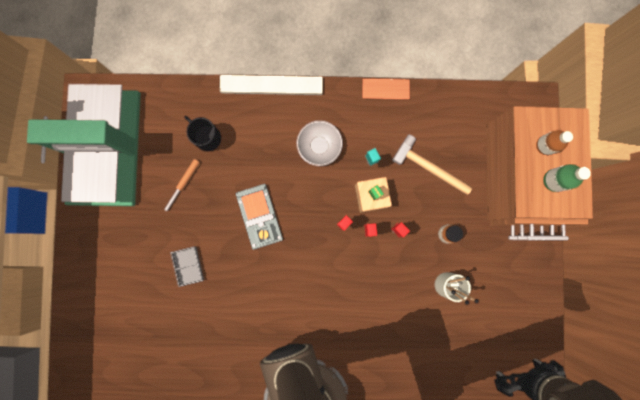

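The top view shows the stand with a green handle at about (377,192). The red look-alikes are at (345,223), (371,230) and (402,229), and a turquoise one is at (374,156). The clamp is at (259,216), with its brass screw at about (264,234). Only the green handle, the one in the wooden stand, fits the description. I'll confirm it with enlarged crops.

Run:
```python
import cv2,numpy as np
t=cv2.imread("pics/top0.png"); s=cv2.imread("pics/scene0.png")
a=cv2.resize(t[165:255,225:415],None,fx=4,fy=4,interpolation=cv2.INTER_CUBIC)
b=cv2.resize(t[170:220,350:400],(400,400),interpolation=cv2.INTER_CUBIC)
c=cv2.resize(t[180:250,230:290],(343,400),interpolation=cv2.INTER_CUBIC)
cv2.imwrite("pics/crop1.png",np.hstack([b,c]))
b=cv2.resize(s[210:275,270:335],(400,400),interpolation=cv2.INTER_CUBIC)
c=cv2.resize(s[165:205,303:368],(400,246),interpolation=cv2.INTER_CUBIC)
c=cv2.copyMakeBorder(c,0,154,0,0,cv2.BORDER_CONSTANT)
cv2.imwrite("pics/crop2.png",np.hstack([b,c]))
```

```text
(no output)
```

View pics/crop1.png

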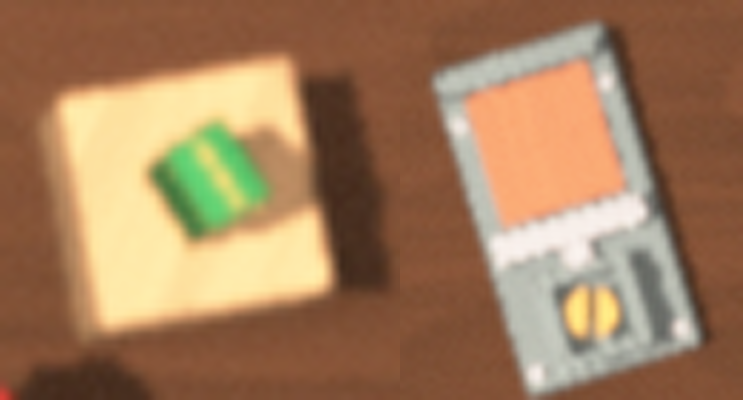

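View pics/crop2.png

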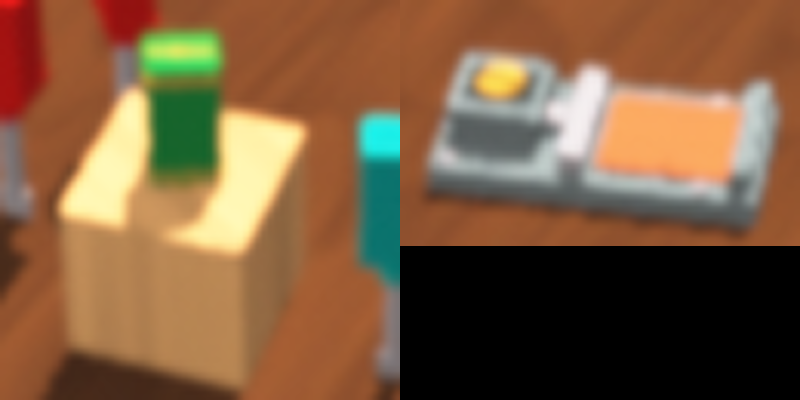

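```bash
cat > h.py <<'E'
import numpy as np,cv2
from rig import r
C={n:{k:np.array(v,float) for k,v in r.get_calibration(n).items()} for n in("scene","top")}
def proj(n,P):
    c=C[n];P=np.atleast_2d(np.array(P,float))
    return cv2.projectPoints(P,cv2.Rodrigues(c["R"])[0],c["t"],c["camera_matrix"],c["distortion"])[0].reshape(-1,2)
def ray(n,uv):
    c=C[n];p=cv2.undistortPoints(np.array(uv,float).reshape(-1,1,2),c["camera_matrix"],c["distortion"]).reshape(-1,2)
    d=np.c_[p,np.ones(len(p))]@c["R"]; o=-c["R"].T@c["t"]; return o,d
def atz(n,uv,z):
    o,d=ray(n,uv); s=(z-o[2])/d[:,2]; return o+d*s[:,None]
def crop(im,x0,x1,y0,y1,k,path,pts=None):
    a=cv2.resize(im[y0:y1,x0:x1],None,fx=k,fy=k,interpolation=cv2.INTER_CUBIC)[:,:,::-1].copy()
    for poly,col in (pts or []):
        q=np.round(((poly-[x0,y0]+.5)*k-.5)*16).astype(int)
        cv2.polylines(a,[q.reshape(-1,1,2).astype(np.int32)],True,col,1,cv2.LINE_AA,4)
    cv2.imwrite(path,a)
def box(cx,cy,yaw,x0,x1,y0,y1,z):
    R=np.array([[np.cos(yaw),-np.sin(yaw)],[np.sin(yaw),np.cos(yaw)]])
    p=np.array([[x0,y0],[x1,y0],[x1,y1],[x0,y1]])@R.T+[cx,cy]; return np.c_[p,np.full(4,z)]
def circ(cx,cy,rad,z):
    t=np.linspace(0,2*np.pi,40,endpoint=False);return np.c_[cx+rad*np.cos(t),cy+rad*np.sin(t),np.full(40,z)]
E
python3 - <<'E'
from h import *
t=cv2.imread("pics/top0.png")[:,:,::-1]; s=cv2.imread("pics/scene0.png")[:,:,::-1]
f=lambda p,k,o:(np.array(p,float)+.5)/k-.5+o
q=f([[57,97],[292,55],[332,290],[100,332]],8,[350,170]); P=atz("top",q,80);print("stand",P.round(1).tolist(),P.mean(0))
q=f([[150,172],[215,122],[270,190],[205,240]],8,[350,170]); P=atz("top",q,144);print("handle",P.round(1).tolist())
q=f([[205,142],[240,205]],8,[350,170]);P=atz("top",q,144);print("line",P.round(1).tolist())
q=f([[192,311]],5.717,[230,180]);print("screw",atz("top",q,44))
q=f([[197,287],[194,335]],5.717,[230,180]);print("slot",atz("top",q,44))
q=f([[500,80]],400/65,[303-400/(400/65),165]);print("screw scene",atz("scene",q,44))
# color segmentation
hsv=cv2.cvtColor(np.ascontiguousarray(t),cv2.COLOR_RGB2HSV)
print(hsv[230:240,258:270,0]);print(hsv[230:240,258:270,1])
E
```

```text
stand [[622.5, -129.7, 80.0], [638.6, -210.9, 80.0], [557.4, -225.1, 80.0], [541.6, -145.3, 80.0]] [ 590.0311766  -177.72751071   80.        ]
handle [[590.5, -154.5, 144.0], [607.4, -175.7, 144.0], [585.3, -193.9, 144.0], [568.5, -172.7, 144.0]]
line [[600.7, -172.5, 144.0], [580.2, -184.1, 144.0]]
screw [[474.76408222 128.02969355  44.        ]]
slot [[486.56615218 125.85445603  44.        ]
 [463.03321902 126.77080176  44.        ]]
screw scene [[474.63183667 125.73031169  44.        ]]
[[34 21 16 17 16 16 17 17 17 24 38 35]
 [21 16 17 21 19 17 18 21 18 16 26 40]
 [17 17 22 23 19 17 19 23 23 17 17 38]
 [17 19 24 24 20 17 19 24 24 20 17 33]
 [18 20 24 24 20 16 19 24 25 22 17 33]
 [18 19 24 24 20 17 19 24 25 22 17 33]
 [18 17 23 24 19 17 19 23 23 18 18 33]
 [24 16 20 22 18 16 18 22 19 17 20 42]
 [33 18 17 17 16 17 17 19 17 17 30 42]
 [38 30 19 17 17 18 19 20 24 33 42 36]]
[[ 15  32  78  97  98  71  80  91  74  32  17  15]
 [ 32  87 122 126 129 115 115 123 121  90  23  12]
 [ 67 120 126 127 138 126 125 125 130 126  52  16]
 [ 83 125 124 124 139 126 127 123 124 132  85  18]
 [ 83 129 121 125 135 127 126 122 120 128 101  18]
 [ 68 128 123 122 136 120 125 122 120 129 103  21]
 [ 43 121 125 123 129 109 122 124 126 133  83  17]
 [ 25  96 129 128 126  97 116 119 124 109  42  19]
 [ 16  53 112 123 112  79  96  96  82  45  15  16]
 [ 15  17  48  75  67  47  51  49  27  18  16  14]]
```

```bash
cat > fit.py <<'E'
from h import *
from scipy.optimize import minimize
from PIL import Image
E
sed -i '/PIL/d' fit.py
cat >> fit.py <<'E'
def hullmask(n,P,x0,x1,y0,y1,k=8):
    q=proj(n,P); m=np.zeros(((y1-y0)*k,(x1-x0)*k),np.uint8)
    hl=cv2.convexHull(np.float32(((q-[x0,y0]+.5)*k-.5)*16)).round().astype(np.int32)
    cv2.fillConvexPoly(m,hl,255,cv2.LINE_8,4)
    return cv2.resize(m,(x1-x0,y1-y0),interpolation=cv2.INTER_AREA)/255.
E
python3 - <<'E'
from fit import *
t=cv2.imread("pics/top0.png")[:,:,::-1]; s=cv2.imread("pics/scene0.png")[:,:,::-1]
np.set_printoptions(linewidth=250)
print("top V"); 
print(t[184:202,366:388,0]); print(t[184:202,366:388,1])
print("screw R");print(t[228:242,256:272,0]); print(t[228:242,256:272,2])
E
```

```text
top V
[[253 253 254 254 254 254 254 254 254 252 246 244 251 254 254 253 252 252 252 253 251 208]
 [253 254 254 254 254 254 254 252 245 226 188 184 232 252 252 249 242 240 247 253 252 225]
 [253 254 254 254 254 253 251 241 206 155 118 119 172 228 235 226 204 200 224 247 252 240]
 [254 254 254 254 252 243 226 195 180 163 122  98 114 147 169 182 180 178 192 224 245 241]
 [254 254 254 251 239 189 145 139 178 209 174 115  91  99 126 163 174 179 186 200 221 224]
 [254 254 251 233 189 129 104 112 165 219 214 144  96  94 110 144 172 182 185 188 196 196]
 [254 252 234 168 119 110 100 104 135 190 212 178 124  97  97 122 158 179 186 186 187 184]
 [254 251 200 110  89 110  99  97 108 141 189 212 175 114  92 105 140 172 185 188 186 182]
 [254 252 217 122  81  96  93  96  99 114 167 222 215 144  98  95 119 158 182 189 186 182]
 [254 253 243 183 102  72  87 100 100 103 136 188 213 178 124  98 105 141 174 186 188 183]
 [254 254 252 236 154  82  79  95 101  96 108 141 189 208 163 118 121 145 179 188 186 180]
 [254 254 254 250 209 113  74  87  98  98 100 114 163 206 183 155 169 171 184 188 185 188]
 [
[... 3369 characters left out ...]
 128 125 114 140 178 187 170]
 [170 120  99 111 126 127 111  97 120 129 123 113 129 169 184 174]
 [178 138 108 121 130 130 111  97 118 131 130 118 119 154 182 182]
 [185 159 116 120 133 129 115  96 119 132 134 125 111 145 177 183]
 [189 170 123 117 131 132 112 101 120 132 134 123 107 133 173 185]
 [190 176 137 117 128 131 119 112 123 130 127 112 106 125 164 184]
 [191 181 148 118 120 125 116 118 128 134 124 105 107 121 152 179]
 [188 186 160 119 108 115 112 120 136 147 144 121 124 145 157 172]
 [188 189 174 127 104 103 107 121 149 167 169 147 152 174 174 172]
 [188 189 178 140 106 101 109 124 150 174 184 171 170 180 181 164]
 [186 187 180 160 122 118 136 152 162 173 182 176 163 162 164 166]]
```

```bash
cat > fit1.py <<'E'
from fit import *
t=cv2.imread("pics/top0.png")[:,:,::-1]; s=cv2.imread("pics/scene0.png")[:,:,::-1]
def soft(im,x0,x1,y0,y1):
    a=im[y0:y1,x0:x1].astype(float); return np.clip((a[...,1]-a[...,0]+15)/40,0,1)
Bt=(360,392,178,206);Bs=(288,312,208,245)
mt=soft(t,*Bt);ms=soft(s,*Bs)
def hp(x,y,yaw): return np.vstack([box(x,y,yaw,-16,16,-12,12,z) for z in(83,144)])
def cost(p,w=(1,1)):
    P=hp(p[0],p[1],p[2]); return w[0]*((hullmask("top",P,*Bt)-mt)**2).sum()+w[1]*((hullmask("scene",P,*Bs)-ms)**2).sum()
for w in((1,0),(0,1),(1,1)):
  best=min((minimize(cost,[588,-175,y],args=(w,),method="Nelder-Mead",options=dict(initial_simplex=[[588,-175,y],[593,-175,y],[588,-170,y],[588,-175,y+.2]],xatol=.01,fatol=1e-3)) for y in np.arange(-.9,2.2,.3)),key=lambda r:r.fun)
  print(w,best.x,best.fun)
p=best.x
# stand fit: centre & yaw, visible light top face -> from top view corners
crop(t,350,400,170,220,12,"pics/fitT.png",[(proj("top",box(*p,-16,16,-12,12,144)),(255,0,255)),(proj("top",box(*p,-16,16,0,.1,144)),(255,0,0)),(proj("top",box(590,-177.7,np.arctan2(-14,-81)+np.pi,-40,40,-40,40,80)),(0,0,255)),(proj("top",circ(590,-177.7,10.5,80)),(0,0,255))])
crop(s,270,335,205,280,8,"pics/fitS.png",[(proj("scene",box(*p,-16,16,-12,12,144)),(255,0,255)),(proj("scene",box(*p,-16,16,-12,12,80)),(255,0,255)),(proj("scene",box(590,-177.7,np.arctan2(-14,-81)+np.pi,-40,40,-40,40,80)),(0,0,255))])
E
python3 fit1.py
```

```text
(1, 0) [ 5.91152054e+02 -1.77652654e+02  5.80209686e-01] 16.900705738177624
(0, 1) [ 589.16064515 -175.36934261    0.59113516] 32.0261373029604
(1, 1) [ 590.08611124 -176.78060108    0.59151147] 52.56952662437524
```

View pics/fitT.png

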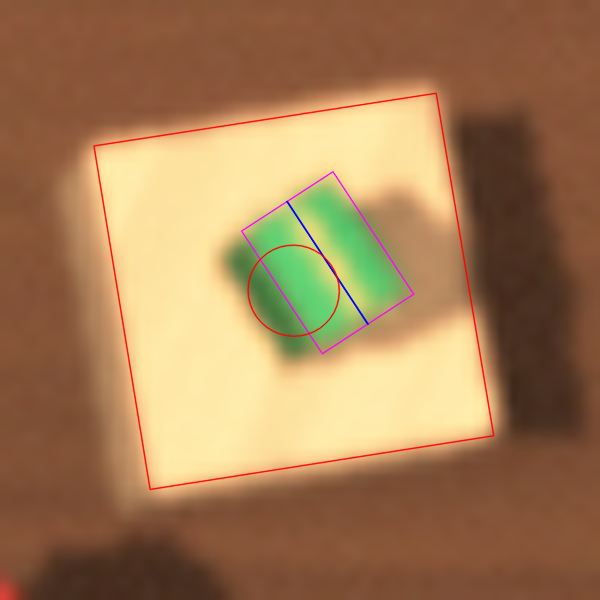

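View pics/fitS.png

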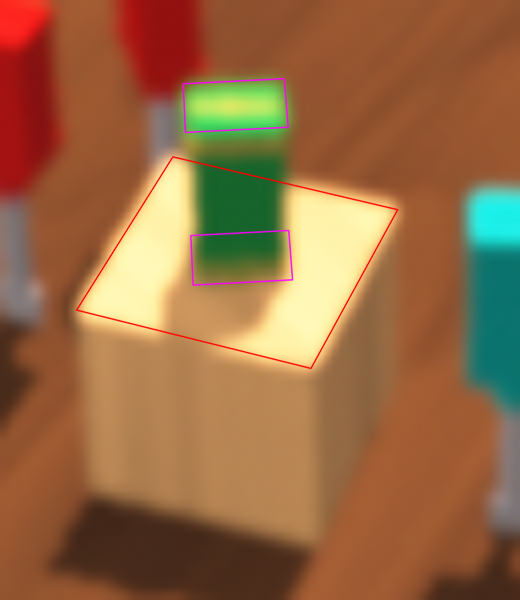

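```bash
cat > fit2.py <<'E'
from fit import *
t=cv2.imread("pics/top0.png")[:,:,::-1]; s=cv2.imread("pics/scene0.png")[:,:,::-1]
Bt=(255,273,226,243);Bs=(308,330,170,188)
def soft(im,B):
    a=im[B[2]:B[3],B[0]:B[1]].astype(float); return np.clip((a[...,0]-a[...,2]-10)/80,0,1)
mt=soft(t,Bt);ms=soft(s,Bs)
np.set_printoptions(linewidth=200,precision=1,suppress=True)
print(ms)
def cost(p,n,B,m): return ((hullmask(n,circ(p[0],p[1],13,44),*B)-m)**2).sum()
for n,B,m in(("top",Bt,mt),("scene",Bs,ms)):
    q=minimize(cost,[475,127],args=(n,B,m),method="Nelder-Mead",options=dict(initial_simplex=[[475,127],[479,127],[475,131]],xatol=.01,fatol=1e-3));print(n,q.x,q.fun)
# slot: per row dark minimum (parabola) in the top
a=t.astype(float)[...,0]
rows=range(231,238);u=[]
for y in rows:
    w=a[y,260:267];b=w.max()-w; b=np.clip(b-15,0,None); b[[0,-1]]=0; u.append((b*np.arange(260,267)).sum()/b.sum())
print(np.array(u)); k=np.polyfit(list(rows),u,1);W=atz("top",[[np.polyval(k,230),230],[np.polyval(k,238),238]],44);d=W[0]-W[1];print(W,"slot yaw",np.arctan2(d[1],d[0]))
E
python3 fit2.py
python3 - <<'E'
from h import *
t=cv2.imread("pics/top0.png")[:,:,::-1]
# clamp: from coarse corners at crop1 (right): base z16 
f=lambda p,k,o:(np.array(p,float)+.5)/k-.5+o
q=f([[50-18,0]],5.717,[230,180])
def base(cx,cy,yaw): return box(cx,cy,yaw,-85,85,-45,45,16)
for yaw in (.26,):
  sx,sy=475.0,127.
  cx,cy=sx+55*np.cos(yaw),sy+55*np.sin(yaw)
  crop(t,225,295,175,255,7.,"pics/clamp.png",[(proj("top",base(cx,cy,yaw)),(0,0,255)),(proj("top",circ(sx,sy,13,44)),(255,0,0)),(proj("top",box(sx,sy,yaw,-24,24,-25,25,40)),(255,0,255))])
E
```

```text
[[1.  1.  1.  1.  1.  1.  1.  1.  1.  1.  1.  1.  1.  1.  1.  1.  1.  1.  1.  1.  1.  1. ]
 [1.  1.  1.  1.  1.  1.  1.  1.  1.  1.  1.  1.  1.  1.  1.  1.  1.  1.  1.  1.  1.  1. ]
 [1.  1.  1.  1.  1.  1.  0.9 0.8 0.9 0.9 1.  1.  1.  1.  1.  1.  1.  1.  1.  1.  1.  1. ]
 [1.  1.  1.  1.  1.  0.7 0.4 0.4 0.5 0.6 0.7 0.8 0.8 0.8 0.8 0.8 0.8 0.8 0.9 1.  1.  1. ]
 [1.  1.  1.  1.  0.8 0.3 0.  0.  0.2 0.4 0.7 0.8 0.8 0.7 0.5 0.4 0.3 0.4 0.6 0.8 0.9 1. ]
 [1.  1.  1.  1.  0.5 0.1 0.  0.  0.3 0.8 1.  1.  1.  0.9 0.7 0.2 0.  0.  0.1 0.3 0.7 1. ]
 [1.  1.  1.  0.8 0.3 0.  0.  0.3 1.  1.  1.  1.  1.  1.  1.  0.6 0.  0.  0.  0.1 0.4 0.8]
 [1.  1.  1.  0.6 0.1 0.  0.1 1.  1.  1.  1.  1.  1.  1.  1.  1.  0.1 0.  0.  0.  0.2 0.5]
 [1.  1.  1.  0.5 0.  0.  0.3 1.  1.  1.  1.  1.  1.  1.  1.  0.9 0.1 0.  0.  0.  0.  0.1]
 [1.  1.  0.8 0.3 0.  0.  0.1 1.  1.  1.  1.  1.  1.  1.  1.  0.5 0.  0.  0.  0.  0.  0. ]
 [1.  1.  0.7 0.1 0.  0.  0.  0.3 0.8 1.  1.  1.  1.  1.  0.5 0.1 0.  0.  0.  0.  0.  0. ]
 [1.  1.  0.5 0.  0.  0.  0.  0.  0.1 0.3 0.4 0.4 0.3 0.1 0.  0.  0.  0.  0.  0.  0.  0. ]
 [1.  0.9 0.4 0.  0.  0.  0.  0.  0.  0.  0.  0.  0.  0.  0.  0.  0.  0.  0.  0.  0.  0. ]
 [1.  0.8 0.3 0.  0.  0.  0.  0.  0.  0.  0.  0.  0.  0.  0.  0.  0.  0.  0.  0.  0.  0. ]
 [1.  0.6 0.1 0.  0.  0.  0.  0.  0.  0.  0.  0.  0.  0.  0.  0.  0.  0.  0.  0.  0.  0. ]
 [0.9 0.4 0.  0.  0.  0.  0.  0.  0.  0.  0.  0.  0.  0.  0.  0.  0.  0.  0.  0.  0.  0. ]
 [0.8 0.3 0.  0.  0.  0.  0.  0.  0.  0.  0.  0.  0.  0.  0.  0.  0.  0.  0.  0.  0.  0. ]
 [0.6 0.2 0.  0.  0.  0.  0.  0.  0.  0.  0.  0.  0.  0.  0.  0.  0.  0.  0.  0.  0.  0. ]]
top [474.4 128. ] 6.19538470780469
scene [474.9 126.1] 132.84816380718956
[263.1 263.1 263.1 263.1 263.1 263.  262.9]
[[485.9 128.4  44. ]
 [463.5 128.3  44. ]] slot yaw 0.005197235050787158
```

View pics/clamp.png

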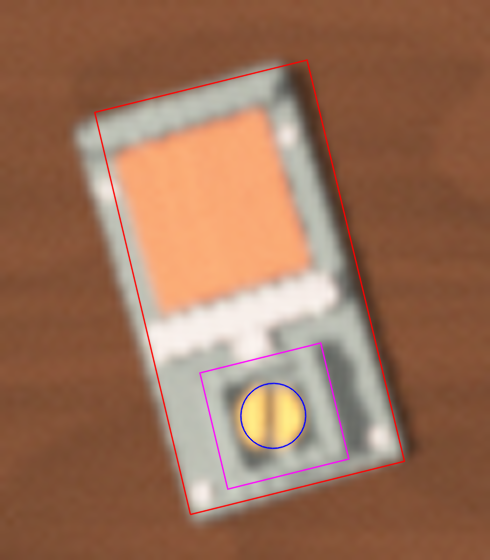

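```bash
cat >> h.py <<'E'
from scipy.spatial.transform import Rotation as Ro
def plan(x,y,z,yaw,base=None):
    """target TCP, tool down with tool-x yaw; from measured pose -> shares"""
    s=r.state(); R0=Ro.from_rotvec(s["eef_rot"])
    Rt=Ro.from_euler("z",yaw)*Ro.from_euler("x",np.pi)
    d=R0.inv().apply(np.array([x,y,z])-s["position"])/100
    w=(R0.inv()*Rt).as_rotvec()/(2*np.pi)
    print("xyz share",d.round(4).tolist(),"turn share",w.round(4).tolist())
def show():
    s=r.state(); R=Ro.from_rotvec(s["eef_rot"]).as_matrix()
    print("t%.2f"%s["time_s"],"pos",s["position"].round(1),"yaw %.3f"%np.arctan2(R[1,0],R[0,0]),"tilt",R[:2,2].round(4),"F",s["ft_force"].round(2),"T",s["wrist_torque"].round(3),"w %.1f"%s["width"],"q",s["joint_positions"].round(2))
E
python3 - <<'E'
from h import *
print(atz("top",[[345,223],[371,230],[402,229],[374,156],[453,287],[452,234],[404,150],[320,144],[320,122]],136).round(0).tolist())
show(); plan(590,-177,300,0.57-np.pi)
E
```

```text
[[506.0, -95.0, 136.0], [489.0, -163.0, 136.0], [493.0, -245.0, 136.0], [685.0, -170.0, 136.0], [343.0, -380.0, 136.0], [482.0, -377.0, 136.0], [703.0, -250.0, 136.0], [715.0, -26.0, 136.0], [774.0, -25.0, 136.0]]
t0.10 pos [ 160.4 -499.5  255.6] yaw 0.311 tilt [-0.0005  0.0014] F [ 0.02  0.4  -0.2 ] T [ 0.036 -0.015  0.018] w 85.3 q [-1.26  0.13 -0.04  1.41 -0.    1.57]
xyz share [5.0761, -1.7578, -0.4414] turn share [-0.0, 0.0003, 0.4587]
```

Call:
{"method": "carry_out", "body": {
  "hand": [0.5,0.5,0.5,0.5,0.5],
  "xyz": [
    [0,0,-0.3],
    [0,0,-0.65],
    [0.3,-0.1,-0.65],
    [0.6,-0.2,-0.65],
    [0.9,-0.3,-0.65]
  ],
  "turn": [
    [0,0,-0.02],
    [0,0,-0.04],
    [0,0,-0.06],
    [0,0,-0.08],
    [0,0,-0.1]
  ]
}}

```text
time_s: 0.52
position: [237.6, -443.4, 321.5]
eef_rot: [2.8, 1.423, 0.0]
ft_force: [0.9, -0.4, -0.4]
width: 63.8
```

```bash
python3 -c "
from h import *
show(); plan(590,-177,320,0.57-np.pi)"
```

```text
t0.52 pos [ 237.6 -443.4  321.5] yaw 0.940 tilt [ 0.0003 -0.0004] F [ 0.88 -0.45 -0.37] T [-0.01  -0.036 -0.059] w 63.8 q [-1.08  0.09  0.07  1.54  0.    1.12]
xyz share [4.2299, 1.2752, 0.0154] turn share [-0.0, 0.0001, -0.4411]
```

Call:
{"method": "carry_out", "body": {
  "hand": [0.3,0.3,0.3,0.3,0.3,0.3,0.3],
  "xyz": [
    [0.2,0.06,0],
    [0.4,0.12,0],
    [0.6,0.18,0],
    [0.8,0.24,0],
    [1,0.3,0],
    [1,0.3,0],
    [1,0.3,0]
  ],
  "turn": [
    [0,0,-0.02],
    [0,0,-0.04],
    [0,0,-0.06],
    [0,0,-0.08],
    [0,0,-0.1],
    [0,0,-0.12],
    [0,0,-0.14]
  ]
}}

```text
time_s: 1.1
position: [321.4, -380.1, 320.8]
eef_rot: [-1.928, -2.479, -0.0]
ft_force: [0.7, 0.1, -0.3]
width: 55.4
```

```bash
python3 -c "
from h import *
show(); plan(590,-177,320,0.57-np.pi)"
```

```text
t1.10 pos [ 321.4 -380.1  320.8] yaw 1.819 tilt [-0.0006  0.0008] F [ 0.7   0.08 -0.28] T [ 0.035  0.023 -0.044] w 55.4 q [-0.87  0.08  0.06  1.54  0.    0.45]
xyz share [1.308, 3.1033, 0.0084] turn share [0.0001, -0.0002, -0.3012]
```

Call:
{"method": "carry_out", "body": {
  "hand": [0.3,0.3,0.3,0.3,0.3,0.3,0.3],
  "xyz": [
    [0.08,0.2,0],
    [0.17,0.4,0],
    [0.25,0.6,0],
    [0.34,0.8,0],
    [0.42,1,0],
    [0.42,1,0],
    [0.42,1,0]
  ],
  "turn": [
    [0,0,-0.02],
    [0,0,-0.04],
    [0,0,-0.06],
    [0,0,-0.08],
    [0,0,-0.1],
    [0,0,-0.12],
    [0,0,-0.14]
  ]
}}

```text
time_s: 1.68
position: [408.5, -315.6, 320.6]
eef_rot: [-0.697, -3.062, -0.001]
ft_force: [-0.4, 0.4, -0.1]
width: 55.5
```

```bash
python3 -c "
from h import *
show(); plan(590,-177,320,0.57-np.pi)"
```

```text
t1.68 pos [ 408.5 -315.6  320.6] yaw 2.694 tilt [-0.001   0.0008] F [-0.38  0.44 -0.12] T [ 0.009  0.012 -0.004] w 55.5 q [-0.66  0.12  0.09  1.55  0.   -0.21]
xyz share [-1.0368, 2.0341, 0.0055] turn share [0.0001, -0.0002, -0.1619]
```

Call:
{"method": "carry_out", "body": {
  "hand": [0.3,0.3,0.3,0.3,0.3,0.3,0.3,0.3],
  "xyz": [
    [-0.1,0.2,0],
    [-0.2,0.4,0],
    [-0.3,0.6,0],
    [-0.4,0.8,0],
    [-0.5,1,0],
    [-0.5,1,0],
    [-0.5,1,0],
    [-0.5,1,0]
  ],
  "turn": [
    [0,0,-0.02],
    [0,0,-0.04],
    [0,0,-0.06],
    [0,0,-0.08],
    [0,0,-0.1],
    [0,0,-0.12],
    [0,0,-0.14],
    [0,0,-0.16]
  ]
}}

```text
time_s: 2.35
position: [496.9, -248.2, 320.6]
eef_rot: [0.855, -3.022, -0.001]
ft_force: [0.8, 0.1, 0.1]
width: 55.8
```

```bash
python3 -c "
from h import *
show(); plan(590,-177,240,0.57-np.pi)"
```

```text
t2.35 pos [ 496.9 -248.2  320.6] yaw -2.590 tilt [-0.0012  0.0005] F [0.83 0.1  0.13] T [-0.073 -0.057  0.029] w 55.8 q [-0.46  0.2   0.19  1.56 -0.   -1.01]
xyz share [-1.1661, 0.1176, 0.8051] turn share [0.0002, -0.0001, -0.0029]
```

Call:
{"method": "carry_out", "body": {
  "hand": [0.3,0.3,0.3,0.3,0.3],
  "xyz": [
    [-0.25,0.03,0.1],
    [-0.5,0.06,0.3],
    [-0.8,0.1,0.5],
    [-1,0.12,0.7],
    [-1,0.12,0.8]
  ],
  "turn": [
    [0,0,-0.003],
    [0,0,-0.003],
    [0,0,-0.003],
    [0,0,-0.003],
    [0,0,-0.003]
  ]
}}

```text
time_s: 2.77
position: [577.5, -184.2, 237.4]
eef_rot: [0.877, -3.014, -0.005]
ft_force: [-0.6, 0.3, -0.8]
width: 55.5
```

```bash
python3 -c "
from h import *
show(); plan(590,-177,200,0.57-np.pi)"
```

```text
t2.77 pos [ 577.5 -184.2  237.4] yaw -2.575 tilt [-0.0034  0.0021] F [-0.63  0.28 -0.79] T [-0.017  0.037 -0.013] w 55.5 q [-0.31  0.29  0.12  1.41  0.   -0.88]
xyz share [-0.1449, -0.0082, 0.3735] turn share [0.0006, -0.0003, -0.0006]
```

Call:
{"method": "carry_out", "body": {
  "hand": [0.3,0.3,0.3,0.3,0.3],
  "xyz": [
    [-0.1,0,0.1],
    [-0.145,0,0.3],
    [-0.145,0,0.37],
    [-0.145,0,0.37],
    [-0.145,0,0.37]
  ],
  "turn": [
    [0,0,0],
    [0,0,0],
    [0,0,0],
    [0,0,0],
    [0,0,0]
  ]
}}

```text
time_s: 3.18
position: [587.7, -179.4, 204.7]
eef_rot: [0.871, -3.018, -0.0]
ft_force: [1.0, 0.1, -0.0]
width: 55.7
```

```bash
python3 -c "
from h import *
show(); plan(590,-177,124,0.57-np.pi)
t=r.read_camera('top');s=r.read_camera('scene')
crop(t,335,425,150,230,7,'pics/a_t.png');crop(s,250,350,170,280,5,'pics/a_s.png')"
```

```text
t3.18 pos [ 587.7 -179.4  204.7] yaw -2.579 tilt [-0.0004 -0.    ] F [ 1.    0.09 -0.03] T [ 0.01  -0.048 -0.031] w 55.7 q [-0.3   0.3   0.06  1.34 -0.   -0.86]
xyz share [-0.0325, 0.0074, 0.807] turn share [0.0, -0.0001, -0.0012]
```

View pics/a_t.png

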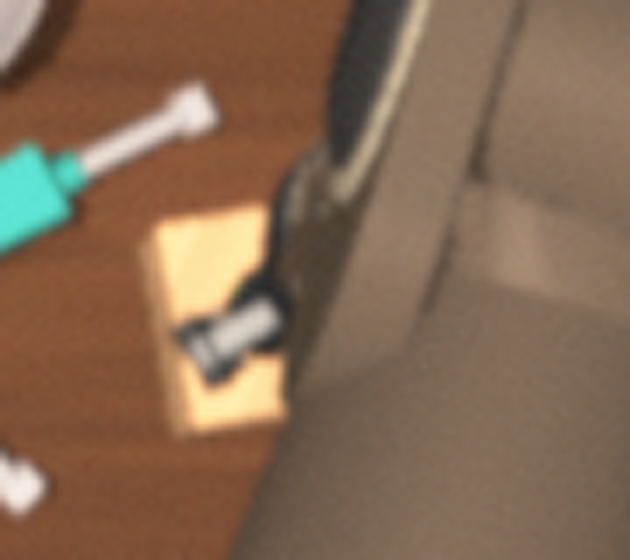

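View pics/a_s.png

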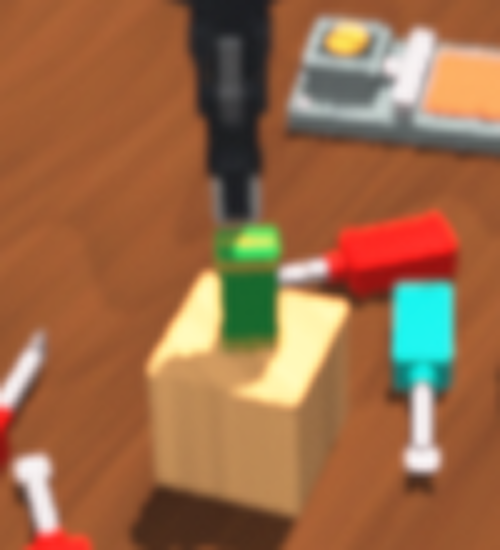

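The top and scene views show the open fingers just above the green handle: scene crop fingertips at about (297,212), handle top at about (299,218), jaws across its flats. The four look-alikes have fallen over by themselves, clear of the path. Next I descend.

Call:
{"method": "carry_out", "body": {
  "hand": [0.3,0.3,0.3,0.3,0.3,0.3],
  "xyz": [
    [-0.03,0.007,0],
    [-0.03,0.007,0.2],
    [-0.03,0.007,0.4],
    [-0.03,0.007,0.6],
    [-0.03,0.007,0.8],
    [-0.03,0.007,0.8]
  ],
  "turn": [
    [0,0,0],
    [0,0,0],
    [0,0,0],
    [0,0,0],
    [0,0,0],
    [0,0,0]
  ]
}}

```text
time_s: 3.78
position: [588.7, -176.3, 121.1]
eef_rot: [0.871, -3.014, -0.004]
ft_force: [-0.3, -0.1, -0.5]
width: 55.2
```

```bash
python3 -c "
from h import *
show(); plan(590,-177,124,0.57-np.pi)
s=r.read_camera('scene')
crop(s,270,350,170,270,6,'pics/b_s.png')"
```

```text
t3.78 pos [ 588.7 -176.3  121.1] yaw -2.579 tilt [-0.0047  0.0014] F [-0.32 -0.06 -0.48] T [0.025 0.086 0.023] w 55.2 q [-0.29  0.33 -0.08  1.17  0.   -0.85]
xyz share [-0.0068, -0.0129, -0.0294] turn share [0.0006, -0.0005, -0.0011]
```

View pics/b_s.png

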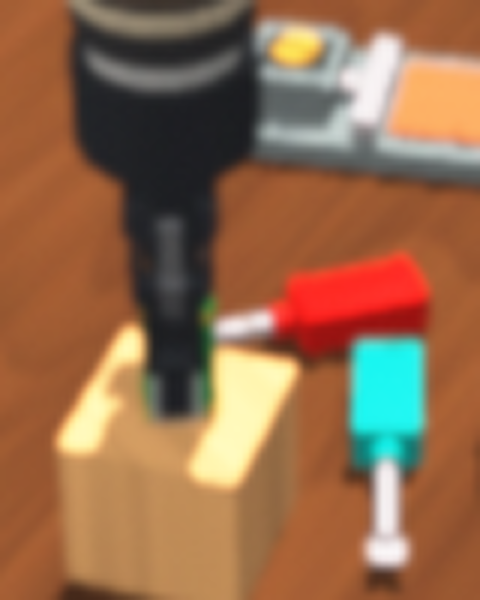

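Call:
{"method": "carry_out", "body": {
  "hand": [0,-0.3,-1,-1,-1,-1,-1,-1],
  "xyz": [
    [0,0,0],
    [0,0,0],
    [0,0,0],
    [0,0,0],
    [0,0,0],
    [0,0,0],
    [0,0,0],
    [0,0,0]
  ],
  "turn": [
    [0,0,0],
    [0,0,0],
    [0,0,0],
    [0,0,0],
    [0,0,0],
    [0,0,0],
    [0,0,0],
    [0,0,0]
  ],
  "newtons": 60
}}

```text
time_s: 4.5
position: [591.4, -177.0, 126.4]
eef_rot: [-0.872, 3.015, -0.003]
ft_force: [-0.5, 1.3, 5.8]
width: 23.4
```

```bash
python3 -c "
from h import *
show(); plan(590,-177,124,0.57-np.pi)
"
```

```text
t4.50 pos [ 591.4 -177.   126.4] yaw -2.579 tilt [ 0.0034 -0.001 ] F [-0.52  1.33  5.78] T [ 0.061  0.078 -0.016] w 23.4 q [-0.29  0.32 -0.08  1.17  0.   -0.85]
xyz share [0.0116, 0.0073, 0.0238] turn share [-0.0004, 0.0004, -0.0011]
```

Call:
{"method": "carry_out", "body": {
  "hand": [-1,-1,-1,-1,-1,-1,-1],
  "xyz": [
    [0,0,-0.1],
    [0,0,-0.25],
    [0,0,-0.4],
    [0,0,-0.6],
    [0,0,-0.8],
    [0,0,-1],
    [0,0,-1]
  ],
  "turn": [
    [0,0,0],
    [0,0,0],
    [0,0,0],
    [0,0,0],
    [0,0,0],
    [0,0,0],
    [0,0,0]
  ]
}}

```text
time_s: 5.08
position: [591.6, -177.1, 229.4]
eef_rot: [-0.871, 3.013, -0.006]
ft_force: [-0.3, -0.6, 0.4]
width: 23.5
```

```bash
python3 -c "
from h import *
show(); plan(474.5,128,260,np.pi)
s=r.read_camera('scene')
crop(s,250,350,130,270,4,'pics/c_s.png')
"
```

```text
t5.08 pos [ 591.6 -177.1  229.4] yaw -2.579 tilt [ 0.0061 -0.0019] F [-0.31 -0.6   0.39] T [ 0.022 -0.005  0.019] w 23.5 q [-0.29  0.3   0.12  1.38 -0.   -0.85]
xyz share [-0.6392, 3.2042, -0.3194] turn share [-0.0006, 0.0009, 0.0896]
```

View pics/c_s.png

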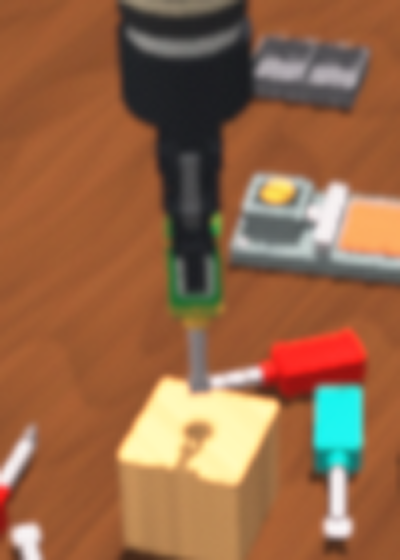

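Call:
{"method": "carry_out", "body": {
  "hand": [-1,-1,-1,-1,-1],
  "xyz": [
    [0,0.1,-0.15],
    [-0.05,0.25,-0.3],
    [-0.1,0.5,-0.3],
    [-0.15,0.75,-0.3],
    [-0.2,1,-0.3]
  ],
  "turn": [
    [0,0,0.005],
    [0,0,0.02],
    [0,0,0.035],
    [0,0,0.05],
    [0,0,0.05]
  ]
}}

```text
time_s: 5.55
position: [553.1, -80.7, 253.1]
eef_rot: [0.382, -3.117, -0.001]
ft_force: [-0.4, 0.5, -1.0]
width: 23.2
```

```bash
python3 -c "
from h import *
show(); plan(474.5,128,260,np.pi)
o=atz('scene',[((197+.5)/4-.5+250,(430+.5)/4-.5+130)],80);print('hole',o)
"
```

```text
t5.55 pos [553.1 -80.7 253.1] yaw -2.897 tilt [-0.0016  0.0003] F [-0.43  0.5  -1.03] T [ 0.077 -0.026  0.033] w 23.2 q [-0.14  0.19  0.03  1.41  0.   -0.39]
xyz share [0.2583, 2.2155, -0.0669] turn share [0.0001, -0.0003, 0.0389]
hole [[ 589.16576134 -179.2089626    80.        ]]
```

Call:
{"method": "carry_out", "body": {
  "hand": [-1,-1,-1,-1,-1],
  "xyz": [
    [0.03,0.2,0],
    [0.06,0.45,0],
    [0.09,0.7,0],
    [0.12,1,0],
    [0.12,1,0]
  ],
  "turn": [
    [0,0,0.01],
    [0,0,0.02],
    [0,0,0.03],
    [0,0,0.039],
    [0,0,0.039]
  ]
}}

```text
time_s: 5.97
position: [515.5, 15.9, 253.4]
eef_rot: [0.009, -3.139, -0.003]
ft_force: [1.0, -0.2, -0.8]
width: 23.3
```

```bash
python3 -c "
from h import *
show(); plan(474.5,128,230,np.pi)
"
```

```text
t5.97 pos [515.5  15.9 253.4] yaw -3.136 tilt [-0.0023  0.0017] F [ 0.97 -0.21 -0.78] T [ 0.007 -0.082  0.006] w 23.3 q [ 0.03  0.11 -0.06  1.4   0.    0.02]
xyz share [0.4036, 1.123, 0.2372] turn share [0.0003, -0.0004, 0.0009]
```

Call:
{"method": "carry_out", "body": {
  "hand": [-1,-1,-1,-1,-1],
  "xyz": [
    [0.1,0.3,0],
    [0.2,0.6,0],
    [0.3,0.85,0.1],
    [0.4,1,0.2],
    [0.4,1,0.2]
  ],
  "turn": [
    [0,0,0],
    [0,0,0],
    [0,0,0],
    [0,0,0],
    [0,0,0]
  ]
}}

```text
time_s: 6.38
position: [474.8, 114.1, 231.7]
eef_rot: [0.012, -3.137, 0.0]
ft_force: [-0.5, -1.1, -1.8]
width: 23.2
```

```bash
python3 -c "
from h import *
show(); plan(474.5,128,185,np.pi)
"
```

```text
t6.38 pos [474.8 114.1 231.7] yaw -3.134 tilt [-0.0046 -0.0002] F [-0.47 -1.13 -1.83] T [ 0.014  0.004 -0.018] w 23.2 q [ 0.24  0.06 -0.17  1.35  0.    0.23]
xyz share [-0.0006, 0.1394, 0.4665] turn share [-0.0, -0.0007, 0.0012]
```

Call:
{"method": "carry_out", "body": {
  "hand": [-1,-1,-1,-1,-1,-1],
  "xyz": [
    [0,0.13,0.1],
    [0,0.13,0.3],
    [0,0.13,0.46],
    [0,0.13,0.46],
    [0,0.13,0.46],
    [0,0.13,0.46]
  ],
  "turn": [
    [0,0,0.001],
    [0,0,0.001],
    [0,0,0.001],
    [0,0,0.001],
    [0,0,0.001],
    [0,0,0.001]
  ]
}}

```text
time_s: 6.88
position: [477.6, 124.8, 188.9]
eef_rot: [0.005, 3.141, -0.0]
ft_force: [-0.0, -1.0, -1.2]
width: 23.5
```

```bash
python3 -c "
from h import *
show(); plan(474.5,128,185,np.pi)
s=r.read_camera('scene');t=r.read_camera('top')
crop(s,295,355,130,215,7,'pics/d_s.png')
crop(t,230,300,190,255,7,'pics/d_t.png')
"
```

```text
t6.88 pos [477.6 124.8 188.9] yaw 3.139 tilt [ 0.0002 -0.0001] F [-0.03 -1.04 -1.17] T [ 0.038 -0.046 -0.044] w 23.5 q [ 0.26  0.08 -0.24  1.25 -0.    0.26]
xyz share [0.0307, 0.0314, 0.0387] turn share [-0.0, 0.0, -0.0005]
```

View pics/d_s.png

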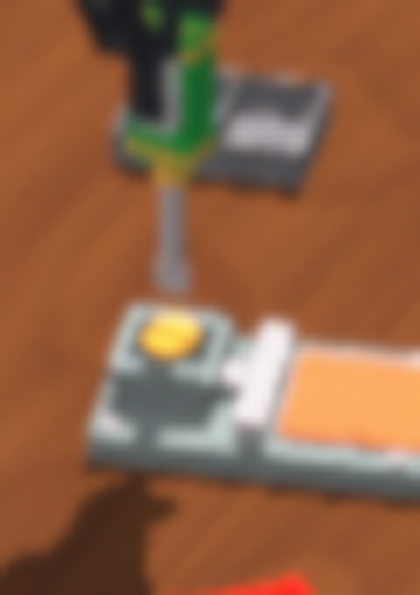

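View pics/d_t.png

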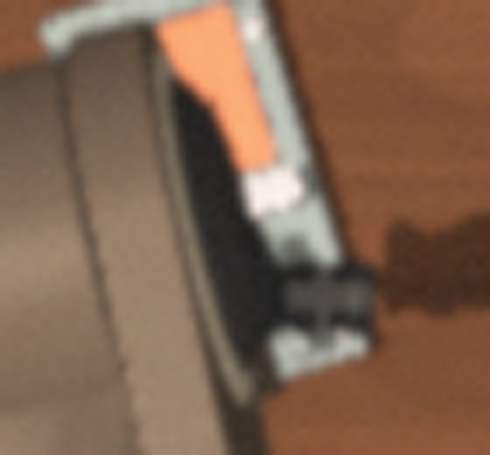

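Call:
{"method": "carry_out", "body": {
  "hand": [-1,-1],
  "xyz": [
    [0,0,0],
    [0,0,0]
  ],
  "turn": [
    [0,0,0],
    [0,0,0]
  ]
}}

```text
time_s: 7.15
position: [477.6, 125.2, 189.0]
eef_rot: [0.004, 3.14, 0.0]
ft_force: [-0.8, 0.4, -1.0]
width: 23.3
```

```bash
python3 -c "
from h import *
show(); p=r.state()['position']
im=r.read_camera('scene'); show()
tip=p+[0,0,-118.4]
sh=np.vstack([circ(p[0],p[1],5,tip[2]+14)[::4],circ(p[0],p[1],5,tip[2]+60)[::4]])
fin=[(proj('scene',[tip+[-8,0,0],tip+[8,0,0],tip+[8,0,14],tip+[-8,0,14]]),(255,0,0)),
 (cv2.convexHull(np.float32(proj('scene',sh))).reshape(-1,2),(0,0,255)),
 (proj('scene',box(p[0],p[1],0,-16,16,-12,12,tip[2]+72)),(255,0,255)),
 (proj('scene',circ(474.5,128,13,44)),(255,0,0)),(proj('scene',circ(474.5,126,13,44)),(0,255,0))]
crop(im,295,355,130,215,7,'pics/e_s.png',fin)
"
```

```text
t7.15 pos [477.6 125.2 189. ] yaw 3.139 tilt [0.0012 0.0003] F [-0.75  0.37 -0.96] T [-0.007 -0.012  0.074] w 23.3 q [ 0.26  0.07 -0.24  1.25 -0.    0.26]
t7.20 pos [477.5 125.3 188.9] yaw 3.139 tilt [0.001  0.0002] F [ 0.19  0.27 -0.91] T [ 0.031 -0.023 -0.028] w 23.0 q [ 0.26  0.07 -0.24  1.25 -0.    0.26]
```

View pics/e_s.png

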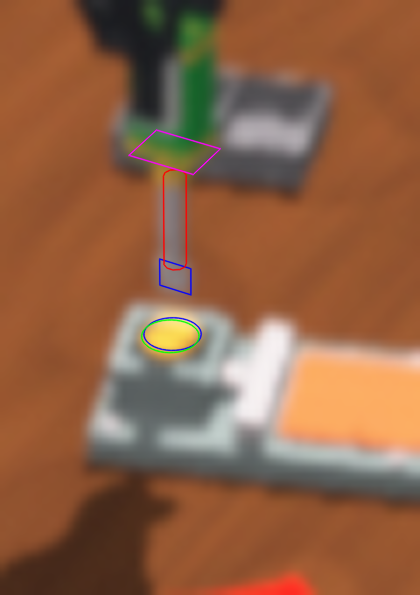

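Call:
{"method": "carry_out", "body": {
  "hand": [-1,-1,-1,-1,-1,-1],
  "xyz": [
    [0.015,0.01,0.06],
    [0.03,0.023,0.12],
    [0.03,0.023,0.17],
    [0.03,0.023,0.21],
    [0.03,0.023,0.21],
    [0.03,0.023,0.21]
  ],
  "turn": [
    [0,0,0],
    [0,0,0],
    [0,0,0],
    [0,0,0],
    [0,0,0],
    [0,0,0]
  ]
}}

```text
time_s: 7.7
position: [473.9, 127.6, 166.8]
eef_rot: [-0.004, -3.141, 0.0]
ft_force: [-1.2, 0.4, -1.2]
width: 23.6
```

```bash
python3 -c "
from h import *
show(); p=r.state()['position']
im=r.read_camera('scene'); show()
tip=p+[0,0,-118.4]
fin=[(proj('scene',[tip+[-8,0,0],tip+[8,0,0],tip+[8,0,14],tip+[-8,0,14]]),(255,0,0)),
 (proj('scene',circ(474.5,127.5,13,44)),(255,0,0))]
crop(im,300,345,150,200,12,'pics/f_s.png',fin)
"
```

```text
t7.70 pos [473.9 127.6 166.8] yaw 3.139 tilt [-0.0009 -0.0002] F [-1.21  0.45 -1.24] T [ 0.068 -0.056 -0.048] w 23.6 q [ 0.26  0.08 -0.29  1.2   0.    0.27]
t7.75 pos [474.2 127.6 167.2] yaw 3.139 tilt [-0.0003 -0.0001] F [-0.25  0.23 -1.57] T [0.021 0.007 0.014] w 23.2 q [ 0.26  0.08 -0.29  1.2  -0.    0.27]
```

View pics/f_s.png

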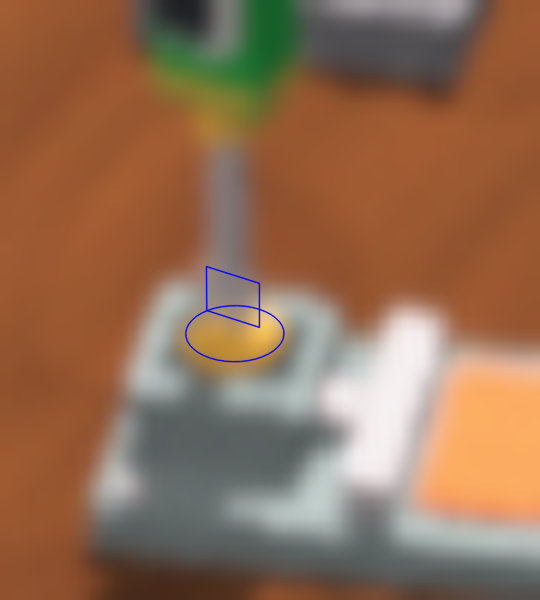

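Call:
{"method": "carry_out", "body": {
  "hand": [-1,-1,-1,-1,-1],
  "xyz": [
    [0,0,0.01],
    [0,0,0.02],
    [0,0,0.03],
    [0,0,0.04],
    [0,0,0.04]
  ],
  "turn": [
    [0,0,0],
    [0,0,0],
    [0,0,0],
    [0,0,0],
    [0,0,0]
  ]
}}

```text
time_s: 8.17
position: [474.1, 127.6, 163.1]
eef_rot: [-0.004, -3.141, 0.0]
ft_force: [-0.3, 0.8, -0.7]
width: 23.2
```

```bash
python3 -c "
from h import *
show()"
```

```text
t8.17 pos [474.1 127.6 163.1] yaw 3.139 tilt [-0.0002 -0.0001] F [-0.33  0.83 -0.71] T [ 0.036  0.047 -0.019] w 23.2 q [ 0.26  0.08 -0.3   1.2  -0.    0.27]
```

Call:
{"method": "carry_out", "body": {
  "hand": [-1,-1,-1],
  "xyz": [
    [0,0,0.01],
    [0,0,0.02],
    [0,0,0.02]
  ],
  "turn": [
    [0,0,0],
    [0,0,0],
    [0,0,0]
  ]
}}

```text
time_s: 8.42
position: [474.1, 127.6, 161.1]
eef_rot: [-0.004, -3.141, 0.0]
ft_force: [0.4, -0.5, -0.8]
width: 23.3
```

```bash
python3 -c "
from h import *
show()"
```

```text
t8.42 pos [474.1 127.6 161.1] yaw 3.139 tilt [-0.0002 -0.    ] F [ 0.37 -0.53 -0.77] T [-0.011  0.028  0.017] w 23.3 q [ 0.26  0.08 -0.3   1.19  0.    0.27]
```

Call:
{"method": "carry_out", "body": {
  "hand": [-1,-1,-1],
  "xyz": [
    [0,0,0.01],
    [0,0,0.02],
    [0,0,0.02]
  ],
  "turn": [
    [0,0,0],
    [0,0,0],
    [0,0,0]
  ]
}}

```text
time_s: 8.67
position: [474.1, 127.6, 159.1]
eef_rot: [-0.004, -3.141, 0.0]
ft_force: [0.0, 0.4, -0.7]
width: 23.6
```

```bash
python3 -c "
from h import *
show()"
```

```text
t8.67 pos [474.1 127.6 159.1] yaw 3.139 tilt [-0.0003 -0.0001] F [ 0.05  0.43 -0.7 ] T [0.037 0.066 0.017] w 23.6 q [ 0.26  0.08 -0.3   1.19 -0.    0.27]
```

Call:
{"method": "carry_out", "body": {
  "hand": [-1,-1,-1,-1],
  "xyz": [
    [0,0,0.01],
    [0,0,0.01],
    [0,0,0.02],
    [0,0,0.02]
  ],
  "turn": [
    [0,0,0],
    [0,0,0],
    [0,0,0],
    [0,0,0]
  ]
}}

```text
time_s: 9.0
position: [474.3, 127.7, 157.3]
eef_rot: [0.004, 3.141, 0.0]
ft_force: [-0.3, 0.2, 0.6]
width: 23.3
```

```bash
python3 -c "
from h import *
for i in range(5): im=r.read_camera('scene');show()
crop(im,300,345,150,200,12,'pics/g_s.png')"
```

```text
t9.05 pos [474.3 127.7 157.4] yaw 3.139 tilt [0.0002 0.0001] F [-0.11 -0.22 -1.31] T [0.001 0.006 0.025] w 23.6 q [ 0.26  0.08 -0.31  1.18  0.    0.27]
t9.10 pos [474.3 127.7 157.4] yaw 3.139 tilt [0.0002 0.0001] F [-0.58  0.61 -1.75] T [-0.016 -0.069  0.028] w 23.2 q [ 0.26  0.08 -0.31  1.18  0.    0.27]
t9.15 pos [474.3 127.7 157.4] yaw 3.139 tilt [0.0001 0.0001] F [-0.23  0.65 -0.87] T [ 0.01  -0.053  0.006] w 23.4 q [ 0.26  0.08 -0.31  1.18  0.    0.27]
t9.20 pos [474.3 127.6 157.3] yaw 3.139 tilt [0.0001 0.    ] F [ 0.   -0.09 -0.87] T [ 0.004 -0.01   0.052] w 23.3 q [ 0.26  0.08 -0.31  1.18  0.    0.27]
t9.25 pos [474.2 127.7 157.3] yaw 3.139 tilt [0.0001 0.0001] F [-0.12 -1.05 -0.71] T [ 0.024 -0.069  0.039] w 23.4 q [ 0.26  0.08 -0.31  1.18  0.    0.27]
```

View pics/g_s.png

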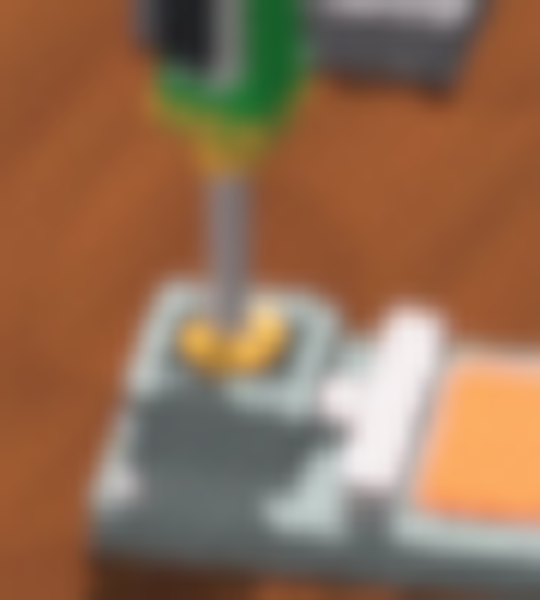

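Call:
{"method": "carry_out", "body": {
  "hand": [-1,-1,-1,-1],
  "xyz": [
    [0,0,0.005],
    [0,0,0.01],
    [0,0,0.015],
    [0,0,0.015]
  ],
  "turn": [
    [0,0,0],
    [0,0,0],
    [0,0,0],
    [0,0,0]
  ]
}}

```text
time_s: 9.58
position: [474.3, 127.7, 155.9]
eef_rot: [0.004, 3.141, 0.0]
ft_force: [0.3, 1.1, 1.0]
width: 23.7
```

```bash
python3 -c "
from h import *
for i in range(4): im=r.read_camera('scene');show()
"
```

```text
t9.63 pos [474.3 127.7 156. ] yaw 3.139 tilt [0.0004 0.0001] F [-0.62  0.59  1.51] T [-0.098  0.113 -0.01 ] w 23.1 q [ 0.26  0.08 -0.31  1.18 -0.    0.27]
t9.68 pos [474.3 127.7 156. ] yaw 3.139 tilt [0.0003 0.0001] F [0.59 0.53 1.99] T [-0.008  0.077  0.009] w 23.4 q [ 0.26  0.08 -0.31  1.18 -0.    0.27]
t9.73 pos [474.3 127.7 156. ] yaw 3.139 tilt [0.0003 0.0001] F [-0.45  0.02  1.89] T [-0.038  0.037  0.001] w 23.3 q [ 0.26  0.08 -0.31  1.18  0.    0.27]
t9.78 pos [474.3 127.7 156. ] yaw 3.139 tilt [0.0003 0.0001] F [ 0.01 -0.31  2.55] T [-0.035  0.072  0.021] w 23.6 q [ 0.26  0.08 -0.31  1.18 -0.    0.27]
```

Call:
{"method": "carry_out", "body": {
  "hand": [-1,-1,-1,-1,-1,-1,-1],
  "xyz": [
    [0,0,0],
    [0,0,0],
    [0,0,0],
    [0,0,0],
    [0,0,0],
    [0,0,0],
    [0,0,0]
  ],
  "turn": [
    [0,0,0.008],
    [0,0,0.016],
    [0,0,0.024],
    [0,0,0.032],
    [0,0,0.04],
    [0,0,0.048],
    [0,0,0.048]
  ]
}}

```text
time_s: 10.37
position: [474.4, 128.0, 156.0]
eef_rot: [0.477, 3.105, 0.002]
ft_force: [-0.6, 1.5, 1.7]
width: 23.1
```

```bash
python3 -c "
from h import *
for i in range(4): im=r.read_camera('scene');show()
crop(im,300,345,150,200,12,'pics/i_s.png')"
```

```text
t10.42 pos [474.4 128.  156. ] yaw 2.839 tilt [0.0005 0.0009] F [0.05 2.49 1.28] T [ 0.51  -0.112  0.037] w 24.0 q [ 0.26  0.08 -0.31  1.18  0.    0.57]
t10.47 pos [474.4 128.  156. ] yaw 2.839 tilt [0.0004 0.0009] F [-0.64  1.88  2.04] T [ 0.548 -0.138  0.047] w 23.3 q [ 0.26  0.08 -0.31  1.18  0.    0.57]
t10.52 pos [474.4 128.  156. ] yaw 2.839 tilt [0.0004 0.0009] F [-0.11  2.06  1.53] T [ 0.576 -0.09   0.01 ] w 23.5 q [ 0.26  0.08 -0.31  1.18  0.    0.57]
t10.57 pos [474.4 128.  155.9] yaw 2.839 tilt [0.0004 0.0008] F [-0.51  3.23  2.08] T [ 0.644 -0.078  0.047] w 23.3 q [ 0.26  0.08 -0.31  1.18  0.    0.57]
```

View pics/i_s.png

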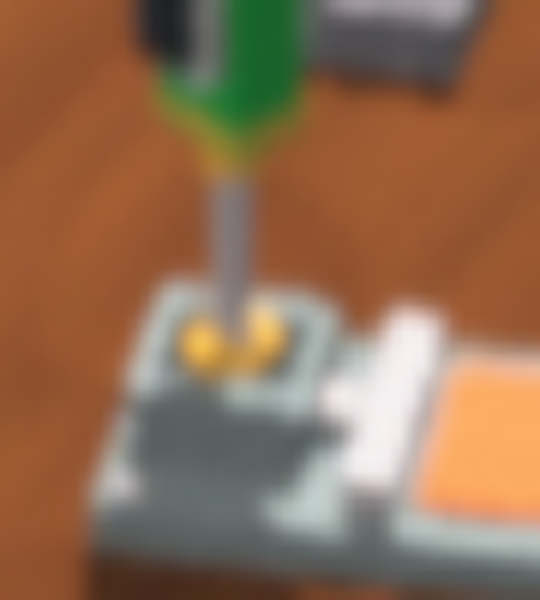

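The blade is in the slot: it meets a side wall as I turn, and gold shows on both sides of it. The side force means it sits slightly towards -y, so I ease +y and keep turning.

Call:
{"method": "carry_out", "body": {
  "hand": [-1,-1,-1,-1,-1,-1,-1],
  "xyz": [
    [0.003,0.008,0],
    [0.003,0.008,0],
    [0.003,0.008,0],
    [0.003,0.008,0],
    [0.003,0.008,0],
    [0.003,0.008,0],
    [0.003,0.008,0]
  ],
  "turn": [
    [0,0,0],
    [0,0,0.006],
    [0,0,0.012],
    [0,0,0.018],
    [0,0,0.024],
    [0,0,0.03],
    [0,0,0.03]
  ]
}}

```text
time_s: 11.15
position: [474.2, 128.3, 155.8]
eef_rot: [0.767, 3.046, -0.001]
ft_force: [-0.1, 0.4, 1.5]
width: 23.3
```

```bash
python3 -c "
from h import *
for i in range(3): im=r.read_camera('scene');show()
"
```

```text
t11.20 pos [474.2 128.2 155.8] yaw 2.650 tilt [ 0.0002 -0.0007] F [-0.26  0.28  1.55] T [-0.017 -0.1    0.075] w 23.1 q [ 0.26  0.08 -0.31  1.18 -0.    0.76]
t11.25 pos [474.2 128.2 155.8] yaw 2.650 tilt [ 0.0002 -0.0007] F [1.08 0.01 0.85] T [ 0.002 -0.156  0.051] w 23.5 q [ 0.26  0.08 -0.31  1.18 -0.    0.76]
t11.30 pos [474.2 128.3 155.8] yaw 2.650 tilt [ 0.0001 -0.0006] F [ 0.49 -0.09  1.83] T [-0.084 -0.145  0.027] w 23.5 q [ 0.26  0.08 -0.31  1.18 -0.    0.76]
```

Call:
{"method": "carry_out", "body": {
  "hand": [-1,-1,-1,-1,-1,-1,-1,-1],
  "xyz": [
    [0,0,0],
    [0,0,0],
    [0,0,0],
    [0,0,0],
    [0,0,0],
    [0,0,0],
    [0,0,0],
    [0,0,0]
  ],
  "turn": [
    [0,0,0.006],
    [0,0,0.012],
    [0,0,0.018],
    [0,0,0.024],
    [0,0,0.03],
    [0,0,0.036],
    [0,0,0.042],
    [0,0,0.042]
  ]
}}

```text
time_s: 11.97
position: [474.0, 128.2, 155.7]
eef_rot: [1.16, 2.919, -0.001]
ft_force: [-0.2, -0.8, 2.3]
width: 23.5
```

```bash
python3 -c "
from h import *
for i in range(4): im=r.read_camera('scene');show()
crop(im,295,375,150,210,9,'pics/j_s.png')"
```

```text
t12.02 pos [474.1 128.2 155.7] yaw 2.386 tilt [-0.0002 -0.0008] F [ 0.11 -0.94  1.43] T [-0.265  0.003  0.068] w 23.0 q [ 0.26  0.08 -0.31  1.18 -0.    1.02]
t12.07 pos [474.  128.2 155.7] yaw 2.387 tilt [-0.0002 -0.0007] F [-0.14 -1.19  1.87] T [-0.311 -0.025  0.016] w 23.7 q [ 0.26  0.08 -0.31  1.18 -0.    1.02]
t12.12 pos [474.  128.3 155.7] yaw 2.386 tilt [-0.0003 -0.0006] F [ 0.13 -1.06  1.99] T [-0.328  0.025  0.118] w 23.4 q [ 0.26  0.08 -0.31  1.18 -0.    1.02]
t12.17 pos [474.  128.3 155.7] yaw 2.386 tilt [-0.0002 -0.0006] F [ 0.59 -0.46  2.01] T [-0.405  0.02   0.094] w 23.3 q [ 0.26  0.08 -0.31  1.18 -0.    1.02]
```

View pics/j_s.png

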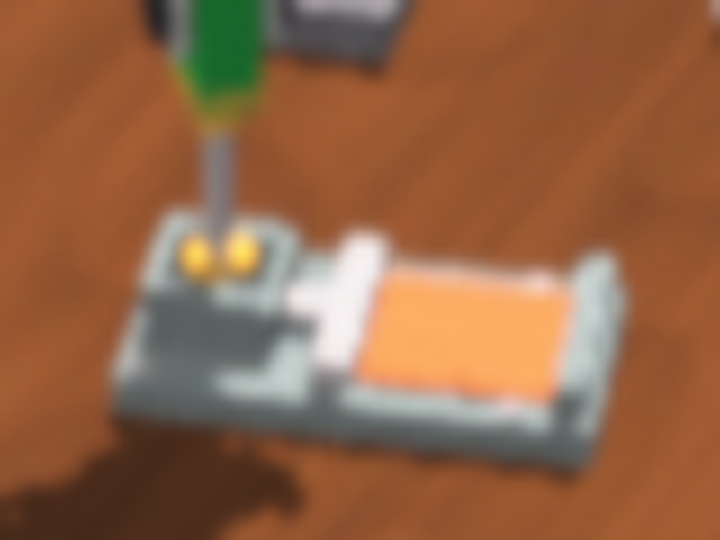

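Call:
{"method": "carry_out", "body": {
  "hand": [-1,-1,-1,-1,-1,-1],
  "xyz": [
    [-0.002,-0.002,0],
    [-0.002,-0.002,0],
    [-0.002,-0.002,0],
    [-0.002,-0.002,0],
    [-0.002,-0.002,0],
    [-0.002,-0.002,0]
  ],
  "turn": [
    [0,0,0.005],
    [0,0,0.01],
    [0,0,0.015],
    [0,0,0.02],
    [0,0,0.024],
    [0,0,0.024]
  ]
}}

```text
time_s: 12.67
position: [474.0, 128.1, 155.7]
eef_rot: [-1.376, -2.824, 0.001]
ft_force: [-0.2, -1.4, 2.0]
width: 23.2
```

```bash
python3 -c "
from h import *
T=[]
for i in range(6): im=r.read_camera('scene');T.append(r.state()['wrist_torque'])
show();print(np.mean(T,0))
crop(im,295,375,150,210,9,'pics/k_s.png')"
```

```text
t12.97 pos [474.  128.1 155.7] yaw 2.235 tilt [-0.0003 -0.0002] F [-1.14 -1.63  2.13] T [-0.353  0.221  0.036] w 23.4 q [ 0.26  0.08 -0.31  1.18 -0.    1.17]
[-0.31480163  0.18800571  0.05174921]
```

View pics/k_s.png

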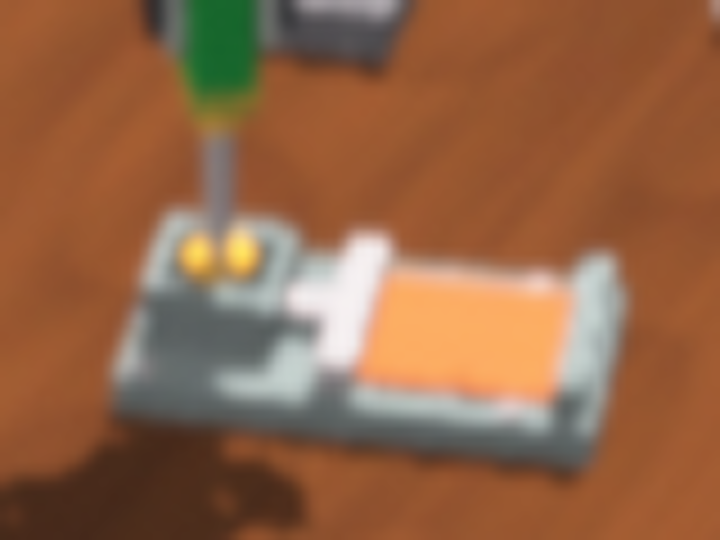

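Call:
{"method": "carry_out", "body": {
  "hand": [-1,-1,-1,-1,-1,-1],
  "xyz": [
    [-0.001,-0.005,0],
    [-0.001,-0.005,0],
    [-0.001,-0.005,0],
    [-0.001,-0.005,0],
    [-0.001,-0.005,0],
    [-0.001,-0.005,0]
  ],
  "turn": [
    [0,0,0.005],
    [0,0,0.01],
    [0,0,0.015],
    [0,0,0.02],
    [0,0,0.024],
    [0,0,0.024]
  ]
}}

```text
time_s: 13.47
position: [473.8, 128.0, 155.8]
eef_rot: [-1.585, -2.712, -0.0]
ft_force: [-0.6, -0.7, 1.4]
width: 23.7
```

```bash
python3 -c "
from h import *
T=[]
for i in range(6): im=r.read_camera('scene');T.append(r.state()['wrist_torque'])
show();print(np.mean(T,0),np.std(T,0))
crop(im,295,375,150,210,9,'pics/l_s.png')"
```

```text
t13.77 pos [473.8 127.9 155.8] yaw 2.084 tilt [-0.0001  0.0003] F [-1.28 -0.92  1.21] T [-0.021  0.193  0.13 ] w 23.6 q [ 0.26  0.08 -0.31  1.18  0.    1.32]
[-0.04223847  0.1690048   0.11414516] [0.04338827 0.02372472 0.0266426 ]
```

View pics/l_s.png

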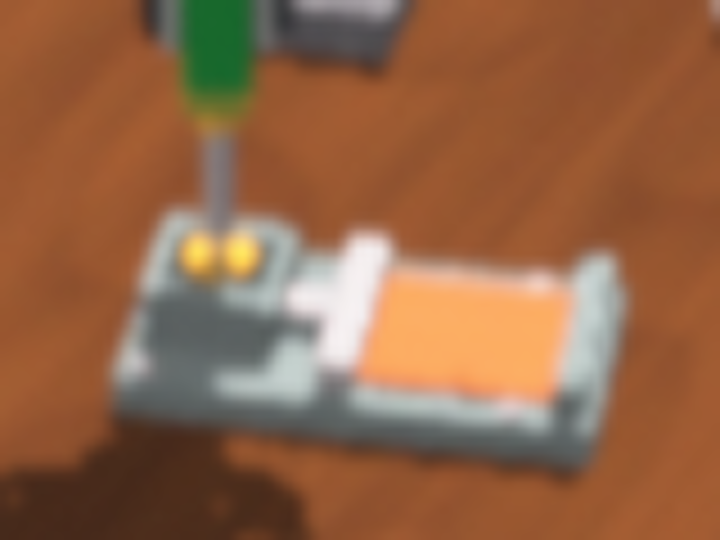

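Call:
{"method": "carry_out", "body": {
  "hand": [-1,-1,-1],
  "xyz": [
    [0,0,0],
    [0,0,0],
    [0,0,0]
  ],
  "turn": [
    [0,0,0.003],
    [0,0,0.006],
    [0,0,0.006]
  ]
}}

```text
time_s: 14.02
position: [473.8, 127.9, 155.8]
eef_rot: [-1.638, -2.681, -0.0]
ft_force: [-0.6, -0.5, 1.4]
width: 23.3
```

```bash
python3 -c "
from h import *
T=[]
for i in range(8): im=r.read_camera('scene');T.append(r.state()['wrist_torque'])
show();print(np.mean(T,0),np.std(T,0))
"
```

```text
t14.42 pos [473.8 127.9 155.8] yaw 2.046 tilt [-0.      0.0002] F [-0.85 -0.01  1.83] T [0.139 0.135 0.195] w 23.3 q [ 0.26  0.08 -0.31  1.18  0.    1.36]
[0.12785669 0.17240161 0.14502942] [0.0264523  0.02186004 0.02583835]
```

The torque rises at exactly the spring's rate (0.114 to 0.145 N m for 0.038 rad), so the screw is at its stop. I back off into the play and lift out.

Call:
{"method": "carry_out", "body": {
  "hand": [-1,-1,-1,-1,-1,-1],
  "xyz": [
    [0,0,0],
    [0,0,0],
    [0,0,0],
    [0,0,0],
    [0,0,0],
    [0,0,0]
  ],
  "turn": [
    [0,0,-0.01],
    [0,0,-0.02],
    [0,0,-0.03],
    [0,0,-0.04],
    [0,0,-0.05],
    [0,0,-0.05]
  ]
}}

```text
time_s: 14.92
position: [474.1, 127.8, 155.9]
eef_rot: [1.195, 2.905, 0.0]
ft_force: [-0.0, 0.5, 1.8]
width: 23.0
```

```bash
python3 -c "
from h import *
T=[]
for i in range(4): im=r.read_camera('scene');T.append(r.state()['wrist_torque'])
show();print(np.mean(T,0),np.std(T,0))
"
```

```text
t15.12 pos [474.  127.8 155.9] yaw 2.359 tilt [0.0004 0.    ] F [ 0.81 -0.51  1.65] T [ 0.089 -0.088 -0.02 ] w 23.2 q [ 0.26  0.08 -0.31  1.18 -0.    1.05]
[ 0.08690486 -0.0528473  -0.01400232] [0.01375885 0.04543849 0.00362559]
```

Call:
{"method": "carry_out", "body": {
  "hand": [-1,-1,-1,-1,-1,-1,-1],
  "xyz": [
    [0,0,-0.02],
    [0,0,-0.05],
    [0,0,-0.08],
    [0,0,-0.15],
    [0,0,-0.35],
    [0,0,-0.6],
    [0,0,-0.6]
  ],
  "turn": [
    [0,0,0],
    [0,0,0],
    [0,0,0],
    [0,0,0],
    [0,0,0],
    [0,0,0],
    [0,0,0]
  ]
}}

```text
time_s: 15.7
position: [475.3, 128.2, 220.5]
eef_rot: [1.195, 2.9, 0.005]
ft_force: [0.7, 0.8, -0.7]
width: 23.3
```

```bash
python3 -c "
from h import *
show()
im=r.read_camera('scene')
crop(im,285,375,110,210,6,'pics/m_s.png')
plan(591,-177.5,260,-2.579)
"
```

```text
t15.70 pos [475.3 128.2 220.5] yaw 2.360 tilt [0.0058 0.0014] F [ 0.68  0.77 -0.67] T [-0.001 -0.064  0.001] w 23.3 q [ 0.26  0.06 -0.19  1.31 -0.    1.05]
xyz share [-2.9767, -1.3505, -0.4126] turn share [0.0003, 0.0007, -0.214]
```

View pics/m_s.png

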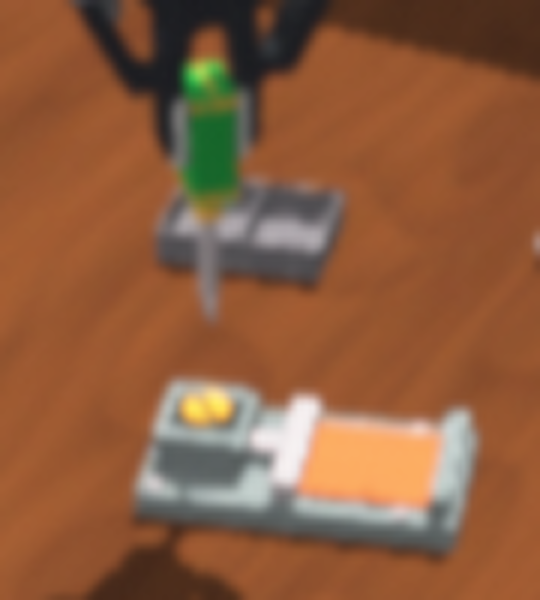

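The driver is out and hangs straight. The jaw is against the copper and the slot shows turned in the head at about (319,177). Before returning I measure the empty stand hole from both cameras.

```bash
python3 -c "
from h import *
t=r.read_camera('top');s=r.read_camera('scene')
cv2.imwrite('pics/n_top.png',t[:,:,::-1]);cv2.imwrite('pics/n_sc.png',s[:,:,::-1])
fin=lambda n:[(proj(n,circ(591,-178,12.5,80)),(255,0,0)),(proj(n,box(591,-178,np.arctan2(14,81),-40,40,-40,40,80)),(0,0,255))]
crop(t,350,400,170,220,8,'pics/n_t1.png',fin('top'));crop(s,270,330,205,265,8,'pics/n_s1.png',fin('scene'))
a=cv2.imread('pics/n_t1.png');b=cv2.imread('pics/n_s1.png');b=cv2.resize(b,(400,400));cv2.imwrite('pics/n_both.png',np.hstack([a,b]))
"
```

```text
(no output)
```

View pics/n_both.png

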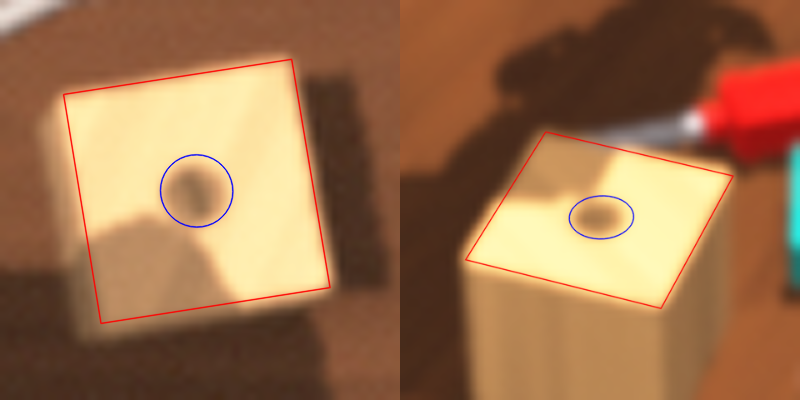

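View pics/n_top.png

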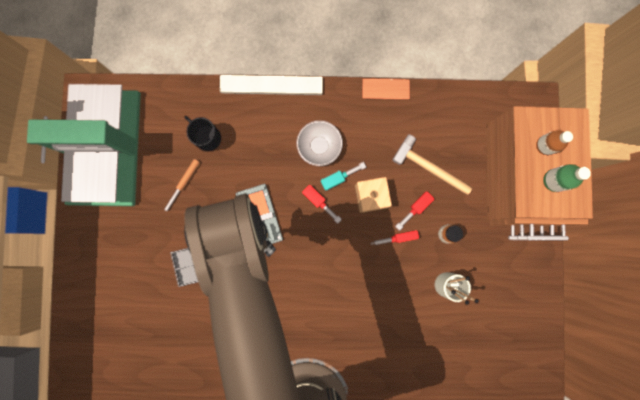

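```bash
python3 -c "
from h import *
a=cv2.imread('pics/top0.png').astype(int);b=cv2.imread('pics/n_top.png').astype(int)
for n,(x,y,h) in dict(mug=(202,133,26),bowl=(320,144,28),hammer=(432,165,45),jar=(455,288,28),ink=(452,234,16),burn=(182,185,30)).items():
    A=a[y-h:y+h,x-h:x+h].astype(np.uint8);B=b[y-h-4:y+h+4,x-h-4:x+h+4].astype(np.uint8)
    m=cv2.matchTemplate(B,A,cv2.TM_CCOEFF_NORMED);_,v,_,l=cv2.minMaxLoc(m);print(n,l[0]-4,l[1]-4,round(v,3))
show();plan(590.7,-177.2,260,np.pi)"
```

```text
mug 0 0 0.997
bowl 0 0 0.998
hammer 0 0 0.949
jar 0 0 0.984
ink 0 0 0.997
burn 0 0 0.961
t15.85 pos [473.8 127.8 215.8] yaw 2.360 tilt [ 0.0002 -0.    ] F [ 1.19  0.12 -2.03] T [0.068 0.07  0.02 ] w 23.1 q [ 0.26  0.06 -0.2   1.31 -0.    1.05]
xyz share [-2.9781, -1.3412, -0.4422] turn share [0.0, 0.0, -0.1244]
```

No bystander has moved. I'm going back to the stand.

Call:
{"method": "carry_out", "body": {
  "hand": [-1,-1,-1,-1,-1,-1,-1],
  "xyz": [
    [0,0,-0.2],
    [-0.1,-0.05,-0.44],
    [-0.3,-0.14,-0.44],
    [-0.55,-0.25,-0.44],
    [-0.8,-0.36,-0.44],
    [-1,-0.45,-0.44],
    [-1,-0.45,-0.44]
  ],
  "turn": [
    [0,0,-0.01],
    [0,0,-0.03],
    [0,0,-0.05],
    [0,0,-0.07],
    [0,0,-0.09],
    [0,0,-0.11],
    [0,0,-0.124]
  ]
}}

```text
time_s: 16.43
position: [513.7, 22.4, 258.1]
eef_rot: [0.0, -3.139, 0.002]
ft_force: [0.5, -0.2, -2.0]
width: 23.4
```

```bash
python3 -c "
from h import *
show();plan(590.7,-177.2,260,np.pi)"
```

```text
t16.43 pos [513.7  22.4 258.1] yaw -3.142 tilt [-0.0021 -0.0016] F [ 0.49 -0.23 -2.02] T [ 0.009 -0.052  0.015] w 23.4 q [ 0.04  0.11 -0.06  1.41 -0.    0.04]
xyz share [-0.7703, -1.9961, -0.0174] turn share [-0.0003, -0.0003, 0.0]
```

Call:
{"method": "carry_out", "body": {
  "hand": [-1,-1,-1,-1,-1],
  "xyz": [
    [-0.08,-0.2,0],
    [-0.2,-0.5,0],
    [-0.3,-0.8,0],
    [-0.39,-1,0],
    [-0.39,-1,0]
  ],
  "turn": [
    [0,0,0],
    [0,0,0],
    [0,0,0],
    [0,0,0],
    [0,0,0]
  ]
}}

```text
time_s: 16.85
position: [552.5, -77.9, 257.7]
eef_rot: [-0.01, -3.139, 0.002]
ft_force: [0.1, 0.1, -2.1]
width: 23.2
```

```bash
python3 -c "
from h import *
show();plan(590.7,-177.2,260,np.pi)"
```

```text
t16.85 pos [552.5 -77.9 257.7] yaw 3.135 tilt [-0.0025 -0.001 ] F [ 0.08  0.14 -2.1 ] T [0.01  0.066 0.029] w 23.2 q [-0.14  0.19  0.04  1.42 -0.   -0.13]
xyz share [-0.3881, -0.9904, -0.0234] turn share [-0.0002, -0.0004, -0.001]
```

Call:
{"method": "carry_out", "body": {
  "hand": [-1,-1,-1,-1,-1,-1,-1],
  "xyz": [
    [-0.1,-0.25,0],
    [-0.2,-0.5,0],
    [-0.3,-0.75,0.05],
    [-0.39,-0.99,0.15],
    [-0.39,-0.99,0.25],
    [-0.39,-0.99,0.25],
    [-0.39,-0.99,0.25]
  ],
  "turn": [
    [0,0,0],
    [0,0,0],
    [0,0,0],
    [0,0,0],
    [0,0,0],
    [0,0,0],
    [0,0,0]
  ]
}}

```text
time_s: 17.43
position: [589.6, -172.9, 233.2]
eef_rot: [-0.004, -3.138, -0.002]
ft_force: [-0.2, 0.3, -1.1]
width: 23.1
```

```bash
python3 -c "
from h import *
show();plan(590.7,-177.2,206,np.pi)
p=r.state()['position']
im=r.read_camera('scene')
tip=p+[0,0,-118.4]
fin=[(proj('scene',[tip+[-8,0,0],tip+[8,0,0],tip+[8,0,14],tip+[-8,0,14]]),(255,0,0)),
 (proj('scene',circ(590.7,-177.2,10.5,80)),(255,0,0))]
crop(im,265,335,170,260,6,'pics/p_s.png',fin)
show()"
```

```text
t17.43 pos [ 589.6 -172.9  233.2] yaw 3.139 tilt [-0.0034  0.0015] F [-0.21  0.27 -1.08] T [ 0.083 -0.013 -0.017] w 23.1 q [-0.29  0.3   0.13  1.4   0.   -0.28]
xyz share [-0.0116, -0.0434, 0.2721] turn share [0.0002, -0.0005, -0.0004]
t17.48 pos [ 590.  -172.7  234.3] yaw 3.140 tilt [-0.0017  0.0009] F [ 0.32  0.5  -0.89] T [-0.038 -0.033 -0.027] w 23.3 q [-0.28  0.3   0.13  1.4   0.   -0.28]
```

View pics/p_s.png

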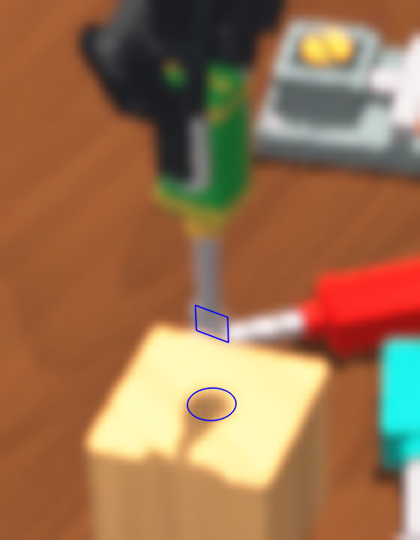

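Call:
{"method": "carry_out", "body": {
  "hand": [-1,-1,-1,-1,-1,-1],
  "xyz": [
    [-0.007,-0.043,0.1],
    [-0.007,-0.043,0.2],
    [-0.007,-0.043,0.28],
    [-0.007,-0.043,0.28],
    [-0.007,-0.043,0.28],
    [-0.007,-0.043,0.28]
  ],
  "turn": [
    [0,0,0],
    [0,0,0],
    [0,0,0],
    [0,0,0],
    [0,0,0],
    [0,0,0]
  ]
}}

```text
time_s: 17.98
position: [591.3, -177.8, 206.9]
eef_rot: [0.003, 3.142, 0.0]
ft_force: [-0.4, 0.2, -0.7]
width: 23.6
```

```bash
python3 -c "
from h import *
im=r.read_camera('scene');show();plan(590.7,-177.2,206,np.pi)
crop(im,275,325,190,260,8,'pics/q_s.png')
"
```

```text
t18.03 pos [ 591.4 -177.9  207.2] yaw 3.139 tilt [ 0.0005 -0.0001] F [-0.17 -0.56 -0.81] T [ 0.017 -0.002 -0.031] w 23.2 q [-0.29  0.31  0.08  1.34  0.   -0.29]
xyz share [0.0072, 0.0074, 0.0118] turn share [-0.0, 0.0001, -0.0004]
```

View pics/q_s.png

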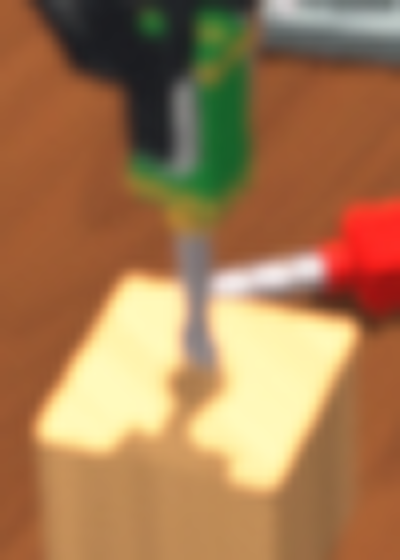

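Call:
{"method": "carry_out", "body": {
  "hand": [-1,-1,-1,-1,-1,-1],
  "xyz": [
    [0.005,0.006,0.03],
    [0.005,0.006,0.07],
    [0.005,0.006,0.11],
    [0.005,0.006,0.15],
    [0.005,0.006,0.2],
    [0.005,0.006,0.2]
  ],
  "turn": [
    [0,0,0],
    [0,0,0],
    [0,0,0],
    [0,0,0],
    [0,0,0],
    [0,0,0]
  ]
}}

```text
time_s: 18.53
position: [590.3, -177.3, 185.3]
eef_rot: [-0.004, -3.14, -0.001]
ft_force: [-0.7, 0.2, -2.2]
width: 24.0
```

```bash
python3 -c "
from h import *
im=r.read_camera('scene');show()
crop(im,275,325,190,260,8,'pics/u_s.png')
"
```

```text
t18.58 pos [ 590.4 -177.4  185.8] yaw 3.139 tilt [-0.0015  0.0004] F [-0.59  0.27 -1.3 ] T [ 0.059  0.007 -0.022] w 23.5 q [-0.29  0.31  0.03  1.3  -0.   -0.29]
```

View pics/u_s.png

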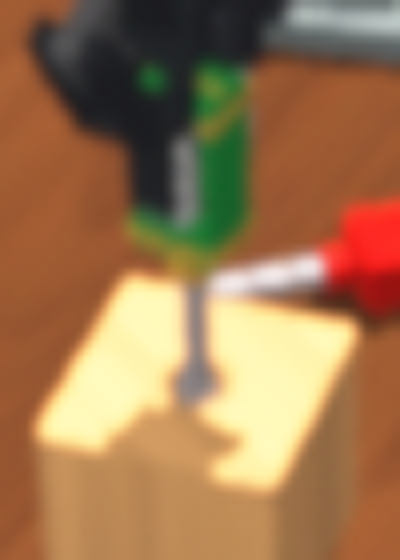

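The blade is entering the hole with no contact force, so I lower it further.

Call:
{"method": "carry_out", "body": {
  "hand": [-1,-1,-1,-1,-1,-1],
  "xyz": [
    [0,0,0.06],
    [0,0,0.15],
    [0,0,0.25],
    [0,0,0.35],
    [0,0,0.4],
    [0,0,0.4]
  ],
  "turn": [
    [0,0,0],
    [0,0,0],
    [0,0,0],
    [0,0,0],
    [0,0,0],
    [0,0,0]
  ]
}}

```text
time_s: 19.08
position: [589.8, -177.1, 144.5]
eef_rot: [-0.004, -3.138, -0.002]
ft_force: [-0.4, 0.7, -1.9]
width: 23.2
```

```bash
python3 -c "
from h import *
im=r.read_camera('scene');show()
crop(im,275,325,190,260,8,'pics/v_s.png')
"
```

```text
t19.13 pos [ 590.2 -177.3  145.6] yaw 3.139 tilt [-0.0019  0.0006] F [ 0.15  0.3  -1.68] T [-0.011  0.043 -0.033] w 23.6 q [-0.29  0.32 -0.04  1.21  0.   -0.29]
```

View pics/v_s.png

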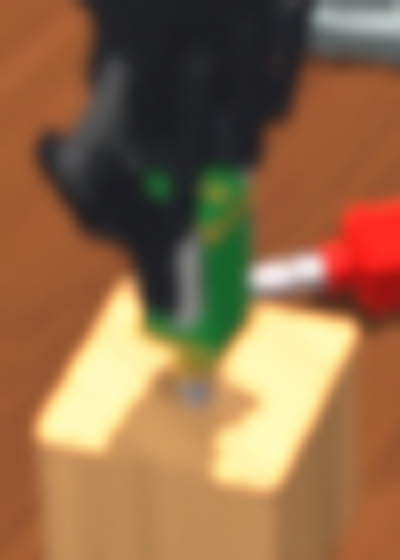

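Call:
{"method": "carry_out", "body": {
  "hand": [-1,-1,-1,-1,-1,-1],
  "xyz": [
    [0,0,0.05],
    [0,0,0.1],
    [0,0,0.15],
    [0,0,0.17],
    [0,0,0.18],
    [0,0,0.18]
  ],
  "turn": [
    [0,0,0],
    [0,0,0],
    [0,0,0],
    [0,0,0],
    [0,0,0],
    [0,0,0]
  ]
}}

```text
time_s: 19.63
position: [590.7, -177.4, 128.5]
eef_rot: [-0.004, -3.141, -0.0]
ft_force: [0.0, -0.5, -1.4]
width: 23.2
```

```bash
python3 -c "
from h import *
im=r.read_camera('scene');show()
crop(im,275,325,190,260,8,'pics/w_s.png')
"
```

```text
t19.68 pos [ 590.8 -177.4  128.8] yaw 3.139 tilt [-0.0001  0.    ] F [-0.76  0.06 -1.24] T [ 0.028 -0.009 -0.001] w 23.4 q [-0.29  0.32 -0.07  1.18  0.   -0.29]
```

View pics/w_s.png

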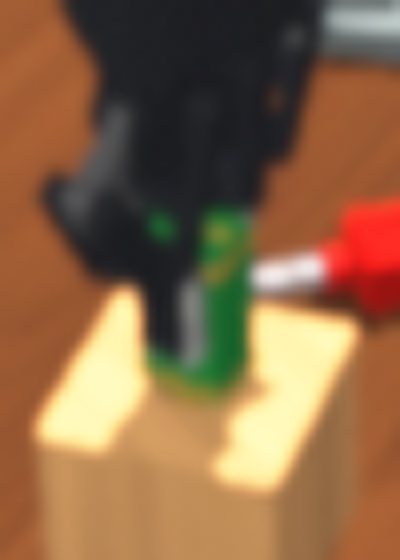

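Call:
{"method": "carry_out", "body": {
  "hand": [-1,-1,-1,-1,-1],
  "xyz": [
    [0,0,0.01],
    [0,0,0.015],
    [0,0,0.02],
    [0,0,0.025],
    [0,0,0.025]
  ],
  "turn": [
    [0,0,0],
    [0,0,0],
    [0,0,0],
    [0,0,0],
    [0,0,0]
  ]
}}

```text
time_s: 20.1
position: [590.9, -177.5, 126.5]
eef_rot: [0.004, 3.141, -0.0]
ft_force: [1.1, -0.3, -0.3]
width: 23.4
```

```bash
python3 -c "
from h import *
im=r.read_camera('scene');show();im=r.read_camera('scene');show()
"
```

```text
t20.15 pos [ 590.9 -177.5  126.5] yaw 3.139 tilt [ 0.0004 -0.0001] F [-0.49  0.03 -0.13] T [ 0.051 -0.021  0.025] w 23.8 q [-0.29  0.33 -0.07  1.17  0.   -0.29]
t20.20 pos [ 590.9 -177.5  126.5] yaw 3.139 tilt [ 0.0003 -0.0001] F [-0.64 -0.22 -0.67] T [ 0.053  0.069 -0.002] w 23.1 q [-0.29  0.33 -0.07  1.17  0.   -0.29]
```

Call:
{"method": "carry_out", "body": {
  "hand": [-1,-1,-0.4,-0.2,0,0.2,0.3,0.3],
  "xyz": [
    [0,0,0.005],
    [0,0,0.005],
    [0,0,0.005],
    [0,0,0.005],
    [0,0,0.005],
    [0,0,0.005],
    [0,0,0.005],
    [0,0,0.005]
  ],
  "turn": [
    [0,0,0],
    [0,0,0],
    [0,0,0],
    [0,0,0],
    [0,0,0],
    [0,0,0],
    [0,0,0],
    [0,0,0]
  ]
}}

```text
time_s: 20.87
position: [590.8, -177.5, 125.7]
eef_rot: [-0.004, -3.141, -0.0]
ft_force: [-0.3, -0.2, -0.1]
width: 55.6
```

```bash
python3 -c "
from h import *
im=r.read_camera('scene');show()
crop(im,265,335,170,260,6,'pics/x_s.png')
"
```

```text
t20.92 pos [ 590.8 -177.4  125.7] yaw 3.139 tilt [-0.0001  0.    ] F [ 0.58  0.75 -0.19] T [ 0.014  0.009 -0.015] w 55.7 q [-0.29  0.33 -0.07  1.17 -0.   -0.29]
```

View pics/x_s.png

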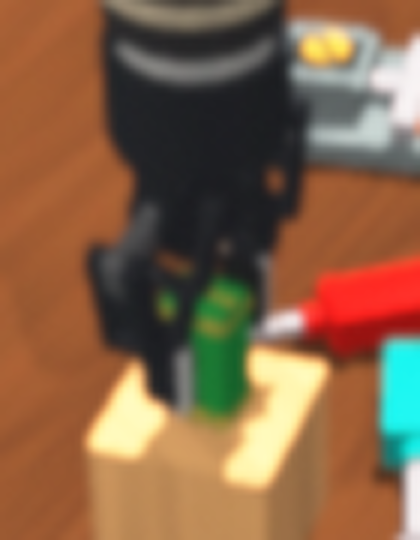

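The fingers are open (55.7 mm) and clear of the handle, which stands on the stand's top at about (301,233). I go straight up.

Call:
{"method": "carry_out", "body": {
  "hand": [0.3,0.3,0.3,0.3,0.3,0.3,0.3],
  "xyz": [
    [0,0,-0.05],
    [0,0,-0.15],
    [0,0,-0.3],
    [0,0,-0.5],
    [0,0,-0.75],
    [0,0,-1],
    [0,0,-1]
  ],
  "turn": [
    [0,0,0],
    [0,0,0],
    [0,0,0],
    [0,0,0],
    [0,0,0],
    [0,0,0],
    [0,0,0]
  ]
}}

```text
time_s: 21.5
position: [592.6, -178.0, 232.5]
eef_rot: [0.004, 3.133, -0.004]
ft_force: [-0.2, -0.4, -0.2]
width: 55.4
```

Call:
{"method": "carry_out", "body": {
  "hand": [0.3,0.3,0.3,0.3,0.3,0.3,0.3],
  "xyz": [
    [0.2,0.1,-0.4],
    [0.4,0.3,-0.6],
    [0.6,0.5,-0.6],
    [0.8,0.7,-0.6],
    [1,0.9,-0.6],
    [1,1,-0.6],
    [1,1,-0.6]
  ],
  "turn": [
    [0,0,0],
    [0,0,0],
    [0,0,0],
    [0,0,0],
    [0,0,0],
    [0,0,0],
    [0,0,0]
  ]
}}

```text
time_s: 22.08
position: [490.5, -75.8, 287.1]
eef_rot: [0.001, 3.139, 0.0]
ft_force: [0.2, -0.5, 0.0]
width: 55.7
```

Call:
{"method": "carry_out", "body": {
  "hand": [0.3,0.3,0.3,0.3,0.3],
  "xyz": [
    [0.3,0.2,0],
    [0.6,0.4,0],
    [0.9,0.6,0],
    [1,0.6,0],
    [1,0.6,0]
  ],
  "turn": [
    [0,0,0],
    [0,0,0],
    [0,0,0],
    [0,0,0],
    [0,0,0]
  ]
}}

```text
time_s: 22.5
position: [390.2, -16.8, 286.6]
eef_rot: [0.002, 3.14, -0.001]
ft_force: [0.6, -0.1, 0.8]
width: 55.5
```

```bash
python3 -c "
from h import *
show()
s=r.read_camera('scene');t=r.read_camera('top')
cv2.imwrite('pics/z_t.png',t[:,:,::-1])
fin=lambda n:[(proj(n,box(591,-177.5,0,-16,16,-12,12,144)),(255,0,255)),(proj(n,box(591,-177.5,0,-16,16,-12,12,80)),(255,0,0))]
crop(t,350,400,170,220,8,'pics/z1.png',fin('top'));crop(s,275,325,205,255,8,'pics/z2.png',fin('scene'))
cv2.imwrite('pics/z_both.png',np.hstack([cv2.imread('pics/z1.png'),cv2.imread('pics/z2.png')]))
a=cv2.imread('pics/top0.png').astype(int);b=cv2.imread('pics/z_t.png').astype(int)
for n,(x,y,h) in dict(mug=(202,133,26),bowl=(320,144,28),hammer=(432,165,45),jar=(455,288,28),ink=(452,234,16),burn=(182,185,30),tray=(186,266,24)).items():
    A=a[y-h:y+h,x-h:x+h].astype(np.uint8);B=b[y-h-4:y+h+4,x-h-4:x+h+4].astype(np.uint8)
    m=cv2.matchTemplate(B,A,cv2.TM_CCOEFF_NORMED);_,v,_,l=cv2.minMaxLoc(m);print(n,l[0]-4,l[1]-4,round(v,3))
"
```

```text
t22.50 pos [390.2 -16.8 286.6] yaw 3.141 tilt [ 0.0013 -0.0005] F [ 0.56 -0.09  0.83] T [ 0.003 -0.026 -0.007] w 55.5 q [-0.04 -0.13 -0.23  1.47 -0.   -0.04]
mug 0 0 0.996
bowl 0 0 0.998
hammer 0 0 0.951
jar 0 0 0.927
ink 1 0 0.832
burn 0 0 0.996
tray 0 0 0.999
```

View pics/z_both.png

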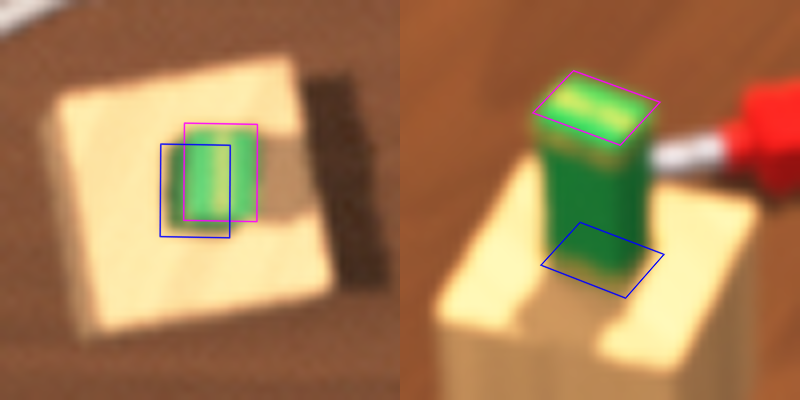

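View pics/z_t.png

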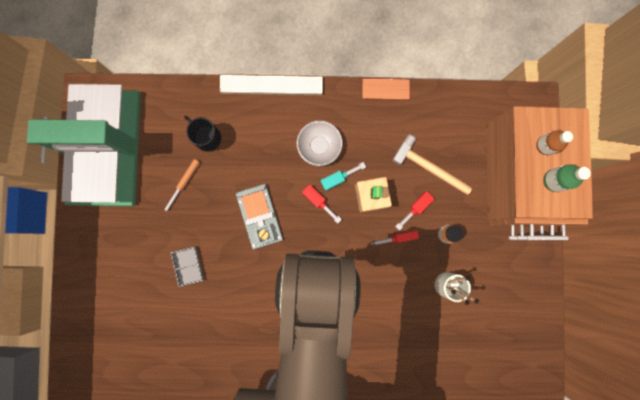

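The driver stands upright and seated in its hole, matching the predicted outline in both views. The bystanders are in place: the ink jar's 1 px offset is the arm's shadow. One last check of the slot and jaw in the top view before handing in.

```bash
python3 -c "
from h import *
t=cv2.imread('pics/z_t.png')[:,:,::-1];o=cv2.imread('pics/top0.png')[:,:,::-1]
c=np.array([474.2,128,44])
L=lambda a:[(proj('top',[c+13*np.array([np.cos(a),np.sin(a),0]),c-13*np.array([np.cos(a),np.sin(a),0])]),(255,0,0))]
crop(o,235,285,180,250,8,'pics/y1.png');crop(t,235,285,180,250,8,'pics/y2.png',)
cv2.imwrite('pics/y.png',np.hstack([cv2.imread('pics/y1.png'),cv2.imread('pics/y2.png')]))
"
```

View pics/y.png

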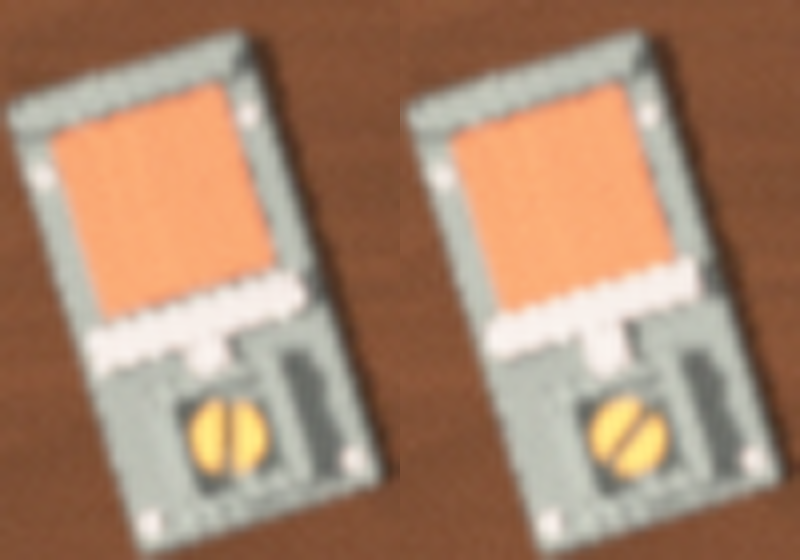

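The left half is the start and the right half is now. The slot (crop about (630,437)) has turned roughly 40° clockwise and the jaw lies against the copper with no gap.

```bash
python3 -c "
from rig import r
print(r.job_done())"
```

```text
the job is handed in; nothing more can be done
None
```

The screw is turned clockwise to its stop, the jaw is closed on the copper plate, and the green screwdriver is back upright in its stand. I handed the job in at about 22.6 s of the 72 s; it gave no verdict.

- **Finding the slot:** I lined the blade up with the slot using the top view, so it dropped in on the first try and needed no turning search. It touched at about 3 N.
- **Turning to the stop:** The torque stayed near 0.05 N m while the screw turned. It then rose from 0.114 to 0.145 N m over the last 0.038 rad, which is the head's spring rate, so the screw was at its stop. That is a little above the 0.1 N m called ample. The top view shows the slot turned about 40° and no gap at the plate.
- **Driver in the stand:** The driver's outline matches a fully seated, upright driver in both camera views, and the open gripper is well clear.
- **Other things on the bench:** None of the listed things shifted by more than about a pixel in the top view (about 3 mm). The ink jar read 1 px off under the arm's shadow. The red and turquoise look-alikes had fallen over by about 3 s, before the gripper came near them, and I left them where they lay.
- **Disagreements:** The two cameras disagreed by about 2 mm on the positions of the screw and the handle. I corrected for this by the side force felt in the slot.

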